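# Seat the sample carousel on the analyser's spindle and bolt it down

### The job

Pick up the sample carousel by its bridge handle and lower it gently over the spindle of the white analyser unit, turning it until the drive pin slips into its hole and it sits flat and fully home. The hub stops at a different angle each time, so feel for the pin, and never press hard. Then slide the red-knobbed bolt all the way in over the carousel's rim, let go, and leave everything else standing where it is.

Things in the scene. Friction and masses are not known exactly. Their poses are not given: they have to be found in the camera images.
- unit: Fixed white analyser unit on the worktop, housing 45 mm high. Origin on the spindle axis at worktop height, z up. The housing reaches from -120 to +65 mm along its x and +-65 mm along its y; the bolt's guide block (66 mm high) stands on its -x end, x -119 to -63 mm.
- spindle (a point): Tip of the unit's steel spindle, on its axis, 30 mm above the seat. Diameter 14 mm; the last 8 mm taper to 5 mm at the tip.
- seat (a point): On the spindle axis at the flat top of the metal hub disc (diameter 60 mm) that the carousel's underside must reach; 51 mm above the unit's origin. Spindle and drive pin stand on this hub. The stopped motor holds the hub against about 1 Nm.
- pin_range (a point): NOT the pin itself but the middle of the arc where it may be: the drive pin (diameter 8 mm, top 10 mm above the seat, slightly chamfered) stands 25 mm from the spindle axis on the unit's -x side, turned up to 0.85 rad either way about the spindle from this point. Its true angle is not reported; it can only be seen or felt. The point is at the pin's top height.
- carousel_grip (a point): Centre of the grey bridge handle of the loose carousel (0.2 kg), on its axis, 61 mm above its underside; hold it here. The bar is 14 mm wide (along the carousel's x), 68 mm long (y), 22 mm high, open below; grasp across x. The carousel is a white-rimmed disc, diameter 104 mm, rim 14 mm high, six small caps (23 mm high) on the rim's +x half. z up; -x points to the pin hole.
- carousel_bore (a point): Centre, at the carousel's underside, of the central bore (diameter 16 mm) for the spindle; the disc is 12 mm thick there.
- carousel_pinhole (a point): Centre, at the carousel's underside, of the pin hole (diameter 10 mm, through), 25 mm from the bore on the carousel's -x side. With the bore on the spindle but the hole off the pin the carousel rests on the pin, 10 mm above the seat; when the hole finds the pin it goes down to the seat. In the hole the pin has about 0.04 rad of play either way.
- bolt (a joint): Keeper bolt on the unit's -x end, a steel tongue with a red knob. Metres slid inward along the unit's +x: 0 back, 0.026 fully in, its tip then 13 mm over the carousel's rim, 2.5 mm above it. Friction about 1.5 N, stays where it is left, starts at 0 to 4 mm. It cannot pass over a carousel that is not home.
- bolt_knob (a point): Grip point in the bolt's upright red knob (moves with the bolt), 94 mm above the worktop, 13 mm below the knob's top. The knob is 16 mm along the unit's x and 12 mm along its y; pinch it across y from above. 20 mm below this point is the tongue.
- yellow_cup: Loose specimen cup with a yellow lid, 62 mm wide, 72 mm high; bystander. Origin under its centre.
- timer: Loose pale lab timer lying flat, 58 x 66 x 17 mm; bystander. Origin under its centre.
- finger_clip: Loose white and blue finger-clip oximeter, 58 x 32 x 31 mm; bystander. Origin under its centre.

How it is judged:
By the outcome, as a careful person would: the job done as asked, in the order asked, and still so for the second after the job is handed in, with the robot touching nothing.
It also fails if it takes over 67 s, if anything falls off the work surface, if the arm or the gripper's body presses on something with over 40 N, if the wrist force passes 120 N, or if a joint passes its speed limit or range.

### The arm

A 6-joint arm with a two-finger parallel gripper is mounted at the origin on a cart in front of the work surface, level with it; the furniture and walls round the work are solid. World frame = base frame: x ahead of the robot, y to its left, z up, the work surface at z = 0. Lengths are in m, angles in rad, forces in N, time in s.
With the tool pointing down it reaches from about 0.35 to 0.775 m from the base axis. Payload 5.5 kg.
Tool frame: the origin (TCP) lies midway between the tips of the shut fingers; the grasp point (between the pads) lies 19 mm behind it; z points along the fingers, x is the direction in which the jaws open and shut, and the axes are right-handed (so a half turn about z gives the same grasp; the last joint's range is limited). The gripper opens to 85 mm and grips with 20 to 120 N. Pads are 22 mm wide; open, the fingers measure 114 mm over their backs; the gripper's body (76 mm by 85 mm) begins 54 mm behind the grasp point. The pads swing forward as they close: fully open they stand 13 mm farther back than shut.
Start: joints at [1.112, 0.313, 0.046, 1.304, 0, 1.431], TCP at [0.18, 0.546, 0.204] pointing down, gripper open.
Joint ranges: [-2.76, 2.76], [-0.86, 1.69], [-1.03, 1.26], [-2.2, 2.34], [-1.47, 1.5], [-3.14, 3.14]. Speed limits (rad/s): [2.57, 2.57, 3.14, 3.14, 3.14, 3.14].

### API

Orientations are given as a unit quaternion [w, x, y, z].
In Python, from workcell import env gives the robot as it stands.
- The arm moves only by the tool servo_tool, never from a script. Its argument "targets" is a list of rows, each an object with "xyz": the shift along the tool's x, y, z in m, a list of three; "twist": the turn, a rotation vector about the tool's x, y, z in rad, a list of three; "jaw": the opening, from 0 (shut) to 1 (fully open). A call has 1 to 12 rows; each row is the pose to reach, as a shift and turn from the pose commanded when the call began, along the tool's axes at that moment; what a row does not reach only later rows make up. A row lasts 1/12 s, in which the tool goes at most 41.7 mm and 7.16 degrees, less where a joint would pass 70% of its speed; a pose out of reach is approached as far as the arm can. A call with a gripper value outside its range is refused whole. The fingers move at their own pace and stop on an object; "squeeze" is the grip in N (left out, the last holds). Time passes only in rows, so rows that repeat a pose let the fingers close. It gives the time, the measured TCP pose, the force and the opening at its end, in the units of the state.
- env.get_state(): the state, without advancing time (a new reading comes with each control period).
- env.read_camera(name): name is "side" or "top" or "wrist"; returns a dict with "color" (400x640x3 uint8, red, green, blue), "depth" (400x640 float32, m along the optical axis (not along the pixel's ray), 0 where there is no reading), "fx", "fy", "cx", "cy" (pixels), "k1" (the pictures are not rectified: a ray, as slopes to the right and down, at radius r is drawn at 1 + k1 r^2 times it, then the intrinsics apply), "eye" and "attitude" of the camera in the world. Camera axes: x right, y down, z forward; pixel columns grow to the right and rows downward; lengths in m; the calibration is good to about 2 mm. A picture is of the moment at which its call begins.
- env.hand_in(): hands the job in, once; it reports no verdict.
The state is a dict: "clock": time; "joint_pos": joint angles; "qvel": joint speeds; "tau": joint torques, N m; "tcp_pos": TCP position; "orientation": TCP orientation; "wrist_force": force on the tool from outside, world axes, zero at the start; "ft_torque": the same for the moment, N m; "finger_gap": finger opening in m.
Only numpy, scipy, OpenCV 4.12 (cv2) and the standard library are available. Lean on these libraries where they do the work, as an engineer would, in place of code of your own. Each camera call takes 0.05 s, during which the arm holds its last target. There are 200 camera calls.

## Working session

There is one attempt and no reset: what is moved stays moved. The work goes in short steps, Python scripts to look and compute and a tool call to move; the robot and the scene stay as the last step left them, time stands still between calls to the robot, and variables do not carry over. Pictures are saved under pics/ and viewed, about 8 in all and at most 12, crops included, and the job is handed in when it is done.

Besides the shell and the picture viewer there is one more tool, called as name([rows], argument=value, ...), one row to a line, values as JSON. servo_tool: Moves the arm, as the interface text tells. Its arguments: {"type":"object","properties":{"targets":{"type":"array","items":{"type":"object","properties":{"xyz":{"type":"array","items":{"type":"number"}},"twist":{"type":"array","items":{"type":"number"}},"jaw":{"type":"number"}}}},"squeeze":{"type":"number"}},"required":["targets"]}

```bash
mkdir -p pics; ls
cat > h.py <<'E'
import numpy as np, cv2
from workcell import env
from scipy.spatial.transform import Rotation as R
def rot(q): return R.from_quat([q[1],q[2],q[3],q[0]]).as_matrix()
def cam(n,save=None):
    c=env.read_camera(n); c['R']=rot(c['attitude']) if np.size(c['attitude'])==4 else np.array(c['attitude'])
    c['K']=np.array([[c['fx'],0,c['cx']],[0,c['fy'],c['cy']],[0,0,1.]])
    if save: cv2.imwrite('pics/'+save,c['color'][:,:,::-1])
    return c
def slopes(c,uv):
    return cv2.undistortPointsIter(np.float64(uv).reshape(-1,1,2),c['K'],np.array([c['k1'],0,0,0.]),None,None,(3,50,1e-9)).reshape(-1,2)
def ray(c,uv,z):
    s=slopes(c,uv); d=np.c_[s,np.ones(len(s))]@c['R'].T; e=np.array(c['eye'])
    return e+d*((z-e[2])/d[:,2])[:,None]
def dep(c,uv):
    s=slopes(c,uv); uv=np.int32(np.round(uv)).reshape(-1,2); D=c['depth'][uv[:,1],uv[:,0]]
    return np.array(c['eye'])+(np.c_[s,np.ones(len(s))]*D[:,None])@c['R'].T
def cloud(c):
    v,u=np.mgrid[:400,:640]; return dep(c,np.c_[u.ravel(),v.ravel()]).reshape(400,640,3)
E
python3 - <<'E'
from h import *
np.set_printoptions(precision=4,suppress=True)
print(env.get_state())
for n in ['top','side','wrist']:
    c=cam(n,n+'0.png'); print(n,c['eye'],c['attitude'],c['fx'],c['cx'],c['k1'])
E
```

```text
pics
{'clock': 0.0, 'joint_pos': array([1.1124, 0.314 , 0.045 , 1.3036, 0.    , 1.4312]), 'qvel': array([-0.0004,  0.    ,  0.0009,  0.0013,  0.001 ,  0.0007]), 'tau': array([  0.001 , -48.0626,  29.8534,   0.0193,   0.0001,  -0.    ]), 'tcp_pos': array([0.18  , 0.5455, 0.2026]), 'orientation': array([ 0.0004,  0.8104,  0.5859, -0.0008]), 'wrist_force': array([-0.1643,  0.3377, -0.2692]), 'ft_torque': array([ 0.026 , -0.0417,  0.0241]), 'finger_gap': 0.08535971571611732}
top [ 0.4369 -0.0124  1.1043] [-0.0145  0.708  -0.7059  0.0161] 440.290812452485 321.8252806774299 -0.0387663315305504
side [-0.3475 -0.7971  0.7274] [-0.4624  0.7933 -0.3366  0.2087] 487.5588414273005 321.571902602192 -0.11978248818804854
wrist [0.1127 0.5699 0.3726] [0.1178 0.8021 0.5795 0.0837] 347.33592577674483 319.9251492896405 -0.025408161232337148
```

View pics/top0.png

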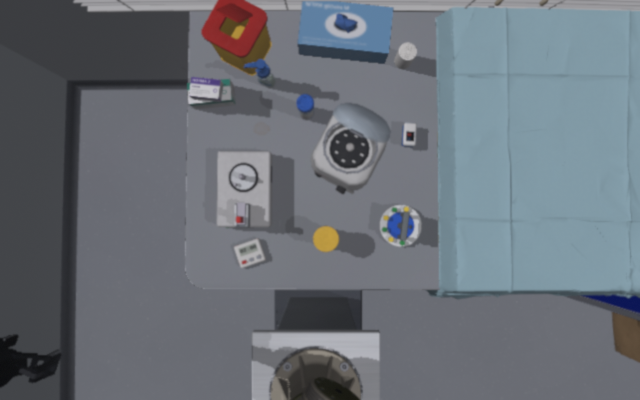

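View pics/side0.png

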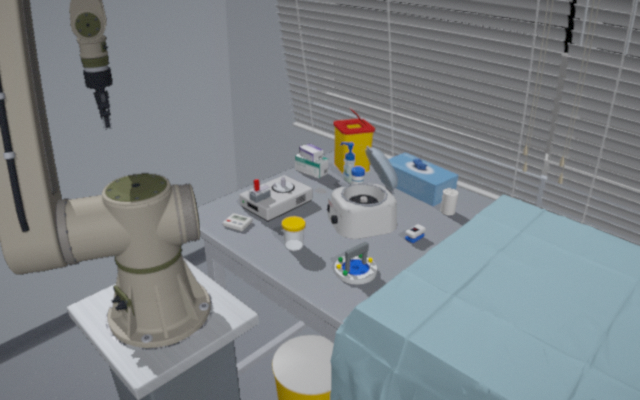

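Top view: the unit is at about (244,190) with its bolt knob at (240,218), the carousel at (400,226), the yellow cup at (326,239) and the timer at (249,253). The side view agrees. Next I zoom in.

Run:
```python
from h import *
np.set_printoptions(precision=4,suppress=True)
c=cam('top'); im=c['color'][:,:,::-1]
a=cv2.resize(im[145:235,210:280],None,fx=5.5,fy=5.5,interpolation=cv2.INTER_CUBIC)
b=cv2.resize(im[195:260,370:435],None,fx=5.5,fy=5.5,interpolation=cv2.INTER_CUBIC)
o=np.zeros((500,760,3),np.uint8);o[:a.shape[0],:a.shape[1]]=a;o[:b.shape[0],390:390+b.shape[1]]=b
cv2.imwrite('pics/crop.png',o)
P=cloud(c)
def rect(m,n):
    uv=np.argwhere(m)[:,::-1]; print(n,len(uv),'z',np.percentile(P[m][:,2],[5,50,95]),'mean',P[m].mean(0)); return uv
reg=np.zeros((400,640),bool)
def box(u0,u1,v0,v1):
    r=reg.copy(); r[v0:v1,u0:u1]=1; return r
z=P[:,:,2]
uv=rect(box(205,285,140,240)&(z>.035)&(z<.055),'housing')
q=P[uv[:,1],uv[:,0],:2].astype(np.float32); r=cv2.minAreaRect(q); print(r, cv2.boxPoints(r))
uv=rect(box(205,285,140,240)&(z>.06)&(z<.075),'block'); print(cv2.minAreaRect(P[uv[:,1],uv[:,0],:2].astype(np.float32)))
hsv=cv2.cvtColor(c['color'],cv2.COLOR_RGB2HSV); H,S,V=hsv[...,0],hsv[...,1],hsv[...,2]
red=((H<8)|(H>172))&(S>140)&(V>60)
uv=rect(box(230,256,200,235)&red,'knob'); print(uv.mean(0),uv.min(0),uv.max(0),ray(c,uv.mean(0),.107))
uv=rect(box(370,435,195,260)&(z>.008)&(z<.03),'car'); print(uv.min(0),uv.max(0),cv2.minEnclosingCircle(P[uv[:,1],uv[:,0],:2].astype(np.float32)))
uv=rect(box(370,435,195,260)&(z>.05),'handle'); print(cv2.minAreaRect(uv.astype(np.float32)),cv2.minAreaRect(P[uv[:,1],uv[:,0],:2].astype(np.float32)))
uv=rect(box(370,435,195,260)&(((H>15)&(H<90)))&(S>90)&(V>60),'caps');
n,l,st,ce=cv2.connectedComponentsWithStats((box(370,435,195,260)&(((H>15)&(H<90)))&(S>90)&(V>60)).astype(np.uint8))
for k in range(1,n): print(st[k,4],ce[k],ray(c,ce[k],.023))
uv=rect(box(310,345,220,255)&(S>120),'cup')
```

```text
housing 3572 z [0.0413 0.0453 0.0517] mean [0.5084 0.1729 0.0457]
((0.5031706690788269, 0.1749497652053833), (0.18233706057071686, 0.12842439115047455), 0.09755372256040573) [[0.4119 0.239 ]
 [0.4121 0.1106]
 [0.5944 0.1109]
 [0.5942 0.2393]]
block 288 z [0.0628 0.0715 0.0744] mean [0.4465 0.1744 0.0701]
((0.4746687412261963, 0.1772303283214569), (0.125437930226326, 0.03365471214056015), 3.1945528984069824)
knob 19 z [0.1039 0.1064 0.1093] mean [0.4292 0.1742 0.1063]
[238.4211 219.1053] [237 217] [240 221] [[0.4292 0.1741 0.107 ]]
car 1127 z [0.0097 0.0138 0.0236] mean [ 0.4156 -0.2064  0.0146]
[379 204] [420 245] ((0.41568559408187866, -0.20873287320137024), 0.052300672978162766)
handle 219 z [0.0572 0.0714 1.1043] mean [ 0.4171 -0.1951  0.1359]
((402.797607421875, 232.1859893798828), (56.584354400634766, 42.76847457885742), 12.200469017028809) ((0.4106336236000061, -0.11683372408151627), (0.06562360376119614, 0.20504845678806305), 3.622751235961914)
caps 83 z [0.0189 0.0235 0.0272] mean [ 0.4187 -0.1934  0.0242]
21 [406. 209.] [[ 0.4546 -0.2219  0.023 ]]
8 [394.125 209.5  ] [[ 0.4533 -0.1926  0.023 ]]
16 [385.5 217.5] [[ 0.4336 -0.1713  0.023 ]]
10 [384.2 229. ] [[ 0.4054 -0.1681  0.023 ]]
17 [390.6471 239.    ] [[ 0.381  -0.1839  0.023 ]]
11 [401.8182 242.1818] [[ 0.3732 -0.2113  0.023 ]]
cup 501 z [0.0694 0.0726 0.0756] mean [ 0.3844 -0.0238  0.0762]
```

View pics/crop.png

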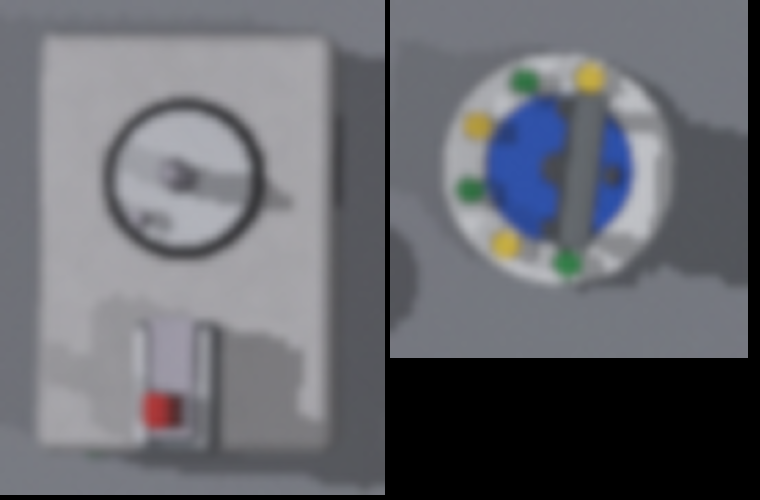

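Crop: the hub disc is centred at about (184,178) in the crop, and the pin is down-left at about (148,222), roughly 0.7 rad to +y of unit -x. The bolt knob is at the bottom. The carousel's caps point to image left, which is world +y, and its handle runs nearly along world x. Next I go above the hub for a wrist look.

```bash
cat >> h.py <<'E'
def plan(xyz,yaw):
    "shift/twist in tool axes to reach xyz with tool down at yaw of tool x"
    s=env.get_state(); A=rot(s['orientation']); B=np.array([[np.cos(yaw),np.sin(yaw),0],[np.sin(yaw),-np.cos(yaw),0],[0,0,-1]])
    B=B.T if False else np.c_[[np.cos(yaw),np.sin(yaw),0],[np.sin(yaw),-np.cos(yaw),0],[0,0,-1]]
    print('yaw now',np.arctan2(A[1,0],A[0,0]),'shift',np.round(A.T@(np.array(xyz)-s['tcp_pos']),4),'twist',np.round(R.from_matrix(A.T@B).as_rotvec(),4))
E
sed -i '/B=np.array(\[\[/s/; B=.*$//; s/B=B.T if False else //' h.py; sed -n '/def plan/,$p' h.py
python3 -c "
from h import *
plan([.52,.175,.26],1.70)"
```

```text
def plan(xyz,yaw):
    "shift/twist in tool axes to reach xyz with tool down at yaw of tool x"
    s=env.get_state(); A=rot(s['orientation'])
    np.c_[[np.cos(yaw),np.sin(yaw),0],[np.sin(yaw),-np.cos(yaw),0],[0,0,-1]]
    print('yaw now',np.arctan2(A[1,0],A[0,0]),'shift',np.round(A.T@(np.array(xyz)-s['tcp_pos']),4),'twist',np.round(R.from_matrix(A.T@B).as_rotvec(),4))Traceback (most recent call last):
  File "<string>", line 3, in <module>
    plan([.52,.175,.26],1.70)
    ~~~~^^^^^^^^^^^^^^^^^^^^^
  File "h.py", line 24, in plan
    print('yaw now',np.arctan2(A[1,0],A[0,0]),'shift',np.round(A.T@(np.array(xyz)-s['tcp_pos']),4),'twist',np.round(R.from_matrix(A.T@B).as_rotvec(),4))
                                                                                                                                      ^
NameError: name 'B' is not defined
```

```bash
sed -i 's/^    np.c_\[\[np.cos/    B=np.c_[[np.cos/' h.py
python3 -c "
from h import *
plan([.52,.175,.26],1.70)"
```

```text
yaw now 1.2520032768413187 shift [-0.2456  0.439  -0.0568] twist [-4.00e-04  1.10e-03 -4.48e-01]
```

servo_tool([
  {"xyz":[-0.02,0.037,-0.02],"twist":[0,0,-0.04],"jaw":1},
  {"xyz":[-0.04,0.073,-0.04],"twist":[0,0,-0.08],"jaw":1},
  {"xyz":[-0.06,0.11,-0.057],"twist":[0,0,-0.12],"jaw":1},
  {"xyz":[-0.246,0.439,-0.057],"twist":[0,0,-0.448],"jaw":1},
  {"xyz":[-0.246,0.439,-0.057],"twist":[0,0,-0.448],"jaw":1},
  {"xyz":[-0.246,0.439,-0.057],"twist":[0,0,-0.448],"jaw":1},
  {"xyz":[-0.246,0.439,-0.057],"twist":[0,0,-0.448],"jaw":1},
  {"xyz":[-0.246,0.439,-0.057],"twist":[0,0,-0.448],"jaw":1},
  {"xyz":[-0.246,0.439,-0.057],"twist":[0,0,-0.448],"jaw":1},
  {"xyz":[-0.246,0.439,-0.057],"twist":[0,0,-0.448],"jaw":1},
  {"xyz":[-0.246,0.439,-0.057],"twist":[0,0,-0.448],"jaw":1},
  {"xyz":[-0.246,0.439,-0.057],"twist":[0,0,-0.448],"jaw":1},
])

```text
clock: 1.2
tcp_pos: [0.5043, 0.1914, 0.2602]
orientation: [-0.0, 0.66, 0.751, 0.0]
wrist_force: [0.4, 0.4, 0.6]
finger_gap: 0.0853
```

servo_tool([
  {"xyz":[0,0,0],"twist":[0,0,0],"jaw":1},
  {"xyz":[0,0,0],"twist":[0,0,0],"jaw":1},
  {"xyz":[0,0,0],"twist":[0,0,0],"jaw":1},
])

```text
clock: 1.45
tcp_pos: [0.503, 0.193, 0.2598]
orientation: [-0.001, 0.66, 0.751, -0.0]
wrist_force: [-0.5, 0.3, 0.1]
finger_gap: 0.0856
```

```bash
python3 -c "
from h import *
s=env.get_state(); print(s['tcp_pos'],s['joint_pos'],s['clock'])
cam('wrist','w1.png')"
```

```text
[0.502992   0.19304738 0.25980685] [2.17135116e-01 2.33880605e-01 7.64800698e-02 1.41456555e+00
 4.67494234e-04 8.89606247e-02] 1.45
```

View pics/w1.png

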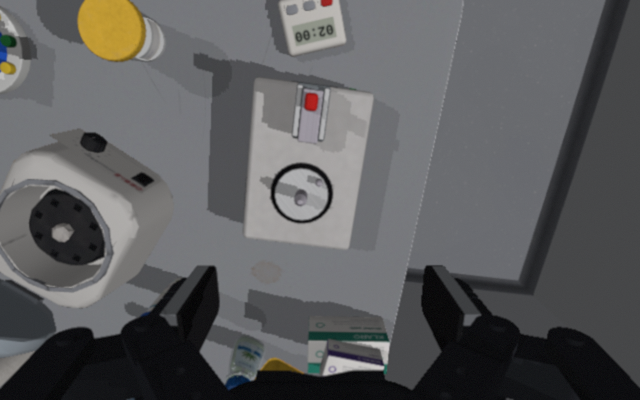

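Wrist view: the ring is centred at about (302,193), the spindle tip at about (301,198), the pin at (319,182) and the knob at (311,102). Measuring now.

Run:
```python
from h import *
np.set_printoptions(precision=4,suppress=True)
c=cam('wrist'); im=c['color']; g=cv2.cvtColor(im,cv2.COLOR_RGB2GRAY)
print(c['eye'])
sub=im[155:230,262:342]
cv2.imwrite('pics/w1c.png',cv2.resize(sub,None,fx=7,fy=7,interpolation=cv2.INTER_CUBIC)[:,:,::-1])
m=np.zeros_like(g); m[155:230,262:342]=(g[155:230,262:342]<55)
n,l,st,ce=cv2.connectedComponentsWithStats(m); k=1+np.argmax(st[1:,4]); print(st[k],ce[k])
uv=np.argwhere(l==k)[:,::-1]
for zz in(.045,.048,.051):
    p=ray(c,uv,zz)[:,:2].astype(np.float32); e=cv2.minEnclosingCircle(p); A=np.c_[2*p,np.ones(len(p))]; x=np.linalg.lstsq(A,(p**2).sum(1),rcond=None)[0]; print(zz,e,'fit',x[:2],np.sqrt(x[2]+x[0]**2+x[1]**2))
P=cloud(c); hm=np.zeros_like(g); z=P[...,2]; b=np.s_[70:260,235:385]
hm[b]=((z[b]>.03)&(z[b]<.12)); hm=cv2.morphologyEx(hm,cv2.MORPH_OPEN,np.ones((3,3)))
uv=np.argwhere(hm)[:,::-1]; 
# housing via brightness edges, rays on z=.045
hm2=np.zeros_like(g); hm2[b]=(g[b]>120); n,l,st,ce=cv2.connectedComponentsWithStats(hm2); k=1+np.argmax(st[1:,4]); print(st[k])
for M in (hm,(l==k)):
    uv=np.argwhere(M)[:,::-1]; r=cv2.minAreaRect(ray(c,uv,.045)[:,:2].astype(np.float32)); print(r); print(cv2.boxPoints(r))
H,S,V=cv2.split(cv2.cvtColor(im,cv2.COLOR_RGB2HSV)); red=np.zeros_like(g); red[80:125,290:330]=((H<8)|(H>172))[80:125,290:330]&(S>130)[80:125,290:330]
uv=np.argwhere(red)[:,::-1]; print('knob',len(uv),uv.min(0),uv.max(0),ray(c,uv.mean(0),.107), np.median(P[uv[:,1],uv[:,0]],0))
```

```text
[0.4323 0.1855 0.43  ]
[271 164  60  59 541] [300.5749 187.7357]
0.045 ((0.5331889986991882, 0.17593209445476532), 0.034935515373945236) fit [0.5336 0.176 ] 0.03306842508499654
0.048 ((0.5324029922485352, 0.17600704729557037), 0.034664083272218704) fit [0.5328 0.1761] 0.03281074377513396
0.051 ((0.5316171050071716, 0.17608195543289185), 0.034392643719911575) fit [0.532  0.1762] 0.03255306790665335
[  235    70   150   190 15400]
((0.5039382576942444, 0.17624446749687195), (0.12709525227546692, 0.18216361105442047), 89.82364654541016)
[[0.4127 0.113 ]
 [0.5948 0.1124]
 [0.5952 0.2395]
 [0.4131 0.2401]]
((0.5074118971824646, 0.17803025245666504), (0.14609338343143463, 0.23708198964595795), 88.91375732421875)
[[0.3875 0.1072]
 [0.6245 0.1027]
 [0.6273 0.2488]
 [0.3903 0.2533]]
knob 201 [304  94] [316 110] [[0.4319 0.1766 0.107 ]] [0.4321 0.1767 0.1069]
```

View pics/w1c.png

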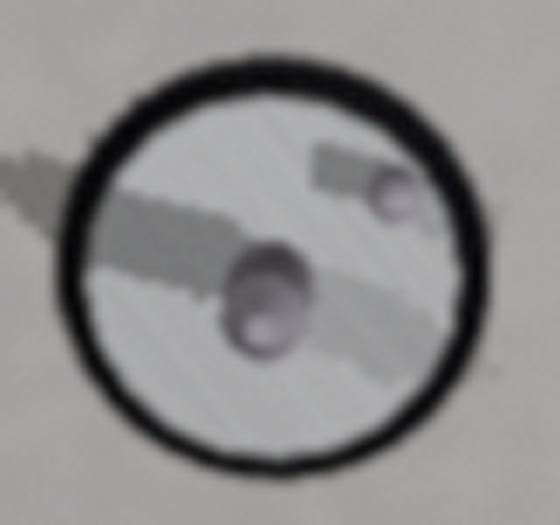

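Crop: the spindle's bright tip face is at (263,330), full-frame about (299.1,201.7). The pin top is at (397,198), full-frame about (318.3,182.9).

Run:
```python
from h import *
np.set_printoptions(precision=4,suppress=True)
c=cam('wrist')
sp=ray(c,[299.1,201.7],.081)[0]; pn=ray(c,[318.3,182.9],.061)[0]
print(sp,pn)
for ctr in (sp[:2],[.532,.176]):
    d=pn[:2]-ctr; print(np.hypot(*d),np.arctan2(d[1],d[0]))
plan([.415,-.20,.26],1.70)
```

```text
[0.5325 0.1768 0.081 ] [0.5144 0.1946 0.061 ]
0.025336995666978425 2.3632957999465263
0.02560280985059619 2.327024589397661
yaw now 1.7019698537126566 shift [-0.3795 -0.1382  0.0002] twist [-0.0002 -0.0002  0.002 ]
```

servo_tool([
  {"xyz":[-0.38,-0.138,0],"twist":[0,0,0],"jaw":1},
  {"xyz":[-0.38,-0.138,0],"twist":[0,0,0],"jaw":1},
  {"xyz":[-0.38,-0.138,0],"twist":[0,0,0],"jaw":1},
  {"xyz":[-0.38,-0.138,0],"twist":[0,0,0],"jaw":1},
  {"xyz":[-0.38,-0.138,0],"twist":[0,0,0],"jaw":1},
  {"xyz":[-0.38,-0.138,0],"twist":[0,0,0],"jaw":1},
  {"xyz":[-0.38,-0.138,0],"twist":[0,0,0],"jaw":1},
  {"xyz":[-0.38,-0.138,0],"twist":[0,0,0],"jaw":1},
  {"xyz":[-0.38,-0.138,0],"twist":[0,0,0],"jaw":1},
  {"xyz":[-0.38,-0.138,0],"twist":[0,0,0],"jaw":1},
  {"xyz":[-0.38,-0.138,0],"twist":[0,0,0],"jaw":1},
  {"xyz":[-0.38,-0.138,0],"twist":[0,0,0],"jaw":1},
])

```text
clock: 2.6
tcp_pos: [0.4152, -0.2016, 0.2602]
orientation: [-0.0, 0.661, 0.751, 0.0]
wrist_force: [-0.4, 0.6, -0.9]
finger_gap: 0.0855
```

servo_tool([
  {"xyz":[0,0,0],"twist":[0,0,0],"jaw":1},
  {"xyz":[0,0,0],"twist":[0,0,0],"jaw":1},
  {"xyz":[0,0,0],"twist":[0,0,0],"jaw":1},
])

```text
clock: 2.85
tcp_pos: [0.4158, -0.1998, 0.2603]
orientation: [0.0, 0.659, 0.752, 0.0]
wrist_force: [-0.2, -0.7, 0.3]
finger_gap: 0.0853
```

Run:
```python
from h import *
np.set_printoptions(precision=4,suppress=True)
s=env.get_state(); print(s['tcp_pos'],s['joint_pos'],s['clock'])
c=cam('wrist','w2.png'); P=cloud(c); z=P[...,2]; r=np.linalg.norm(P[...,:2]-[.415,-.205],axis=2)<.075
H,S,V=cv2.split(cv2.cvtColor(c['color'],cv2.COLOR_RGB2HSV))
m=(r&(((H>15)&(H<90)))&(S>90)&(V>60)).astype(np.uint8)
n,l,st,ce=cv2.connectedComponentsWithStats(m)
for k in range(1,n):
    if st[k,4]>10: 
        q=P[l==k]; t=q[:,2]>.019; print(st[k,4],ce[k],ray(c,ce[k],.023),q[t].mean(0))
m=r&(z>.064)&(z<.08); uv=np.argwhere(m)[:,::-1]; p=P[m]; print('handle',len(uv),uv.min(0),uv.max(0),np.median(p[:,2])); 
rr=cv2.minAreaRect(ray(c,uv,.072)[:,:2].astype(np.float32)); print(rr); print(cv2.boxPoints(rr))
print('rim',cv2.minEnclosingCircle(P[r&(z>.009)&(z<.018)][:,:2].astype(np.float32)))
```

```text
[ 0.4158 -0.1998  0.2603] [-0.6225  0.0802 -0.106   1.3844  0.0003 -0.7544] 2.85
77 [314.5584 129.1558] [[ 0.3744 -0.2108  0.023 ]] [ 0.3741 -0.2108  0.0278]
92 [337.2283 139.7717] [[ 0.383  -0.1833  0.023 ]] [ 0.3827 -0.1834  0.0225]
70 [347.1571 162.0714] [[ 0.4071 -0.1679  0.023 ]] [ 0.4072 -0.1679  0.0224]
85 [340.6471 185.1765] [[ 0.4358 -0.1714  0.023 ]] [ 0.4358 -0.1715  0.0224]
58 [295.9655 196.2931] [[ 0.4565 -0.2231  0.023 ]] [ 0.454  -0.2228  0.0324]
71 [321.0423 198.4507] [[ 0.4552 -0.1926  0.023 ]] [ 0.4537 -0.1929  0.0282]
handle 838 [297 141] [324 203] 0.07111275940536332
((0.41573503613471985, -0.20922283828258514), (0.013865262269973755, 0.06753233075141907), 82.66136932373047)
[[ 0.3814 -0.2118]
 [ 0.4483 -0.2204]
 [ 0.4501 -0.2067]
 [ 0.3831 -0.198 ]]
rim ((0.41673851013183594, -0.20940974354743958), 0.05207028239965439)
```

View pics/w2.png

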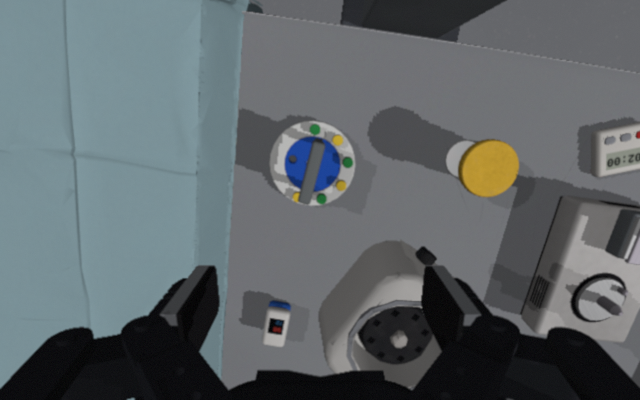

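The handle measures 13.9 x 67.5 mm, which matches the given size, with its centre at (0.416,-0.2092) and carousel +x at yaw 1.443. The pin hole is the dark dot at (292,160). The caps agree.

```bash
python3 -c "
from h import *
plan([.416,-.2092,.042],1.443)"
```

```text
yaw now 1.7026717600625483 shift [-0.0091 -0.0011  0.2183] twist [ 0.0003 -0.      0.2597]
```

servo_tool([
  {"xyz":[-0.009,-0.001,0.03],"twist":[0,0,0.1],"jaw":1},
  {"xyz":[-0.009,-0.001,0.06],"twist":[0,0,0.2],"jaw":1},
  {"xyz":[-0.009,-0.001,0.09],"twist":[0,0,0.26],"jaw":1},
  {"xyz":[-0.009,-0.001,0.11],"twist":[0,0,0.26],"jaw":1},
  {"xyz":[-0.009,-0.001,0.11],"twist":[0,0,0.26],"jaw":1},
  {"xyz":[-0.009,-0.001,0.11],"twist":[0,0,0.26],"jaw":1},
])

```text
clock: 3.4
tcp_pos: [0.4152, -0.2092, 0.1498]
orientation: [-0.001, 0.751, 0.66, -0.0]
wrist_force: [0.2, -0.5, 0.9]
finger_gap: 0.0854
```

```bash
python3 -c "
from h import *
plan([.416,-.2092,.042],1.443)"
```

```text
yaw now 1.4416867802814008 shift [-0.      0.001   0.1078] twist [-0.002  -0.0012 -0.0013]
```

servo_tool([
  {"xyz":[0,0.001,0.035],"twist":[0,0,0],"jaw":1},
  {"xyz":[0,0.001,0.07],"twist":[0,0,0],"jaw":1},
  {"xyz":[0,0.001,0.095],"twist":[0,0,0],"jaw":1},
  {"xyz":[0,0.001,0.108],"twist":[0,0,0],"jaw":1},
  {"xyz":[0,0.001,0.108],"twist":[0,0,0],"jaw":0.6},
  {"xyz":[0,0.001,0.108],"twist":[0,0,0],"jaw":0},
  {"xyz":[0,0.001,0.108],"twist":[0,0,0],"jaw":0},
  {"xyz":[0,0.001,0.108],"twist":[0,0,0],"jaw":0},
  {"xyz":[0,0.001,0.108],"twist":[0,0,0],"jaw":0},
  {"xyz":[0,0.001,0.108],"twist":[0,0,0],"jaw":0},
  {"xyz":[0,0.001,0.108],"twist":[0,0,0],"jaw":0},
  {"xyz":[0,0.001,0.108],"twist":[0,0,0],"jaw":0},
], squeeze=40)

```text
clock: 4.4
tcp_pos: [0.4174, -0.2109, 0.0431]
orientation: [0.001, 0.752, 0.659, 0.0]
wrist_force: [1.2, 1.1, 5.5]
finger_gap: 0.0109
```

servo_tool([
  {"xyz":[0,0,0],"twist":[0,0,0],"jaw":0},
  {"xyz":[0,0,0],"twist":[0,0,0],"jaw":0},
  {"xyz":[0,0,0],"twist":[0,0,0],"jaw":0},
  {"xyz":[0,0,0],"twist":[0,0,0],"jaw":0},
])

```text
clock: 4.73
tcp_pos: [0.4174, -0.2109, 0.043]
orientation: [0.001, 0.752, 0.659, 0.0]
wrist_force: [1.6, 0.9, 6.8]
finger_gap: 0.0113
```

servo_tool([
  {"xyz":[0,0,-0.01],"twist":[0,0,0],"jaw":0},
  {"xyz":[0,0,-0.03],"twist":[0,0,0],"jaw":0},
  {"xyz":[0,0,-0.06],"twist":[0,0,0],"jaw":0},
  {"xyz":[0,0,-0.09],"twist":[0,0,0],"jaw":0},
  {"xyz":[0,0,-0.12],"twist":[0,0,0],"jaw":0},
  {"xyz":[0,0,-0.15],"twist":[0,0,0],"jaw":0},
  {"xyz":[0,0,-0.17],"twist":[0,0,0],"jaw":0},
  {"xyz":[0,0,-0.17],"twist":[0,0,0],"jaw":0},
  {"xyz":[0,0,-0.17],"twist":[0,0,0],"jaw":0},
])

```text
clock: 5.48
tcp_pos: [0.417, -0.211, 0.2127]
orientation: [0.001, 0.752, 0.659, 0.0]
wrist_force: [0.1, -0.2, -2.1]
finger_gap: 0.0106
```

Run:
```python
from h import *
np.set_printoptions(precision=4,suppress=True)
s=env.get_state(); print(s['tcp_pos'],s['joint_pos'],s['clock'],s['wrist_force'],s['ft_torque'],s['finger_gap'])
a=cam('wrist')['color'][:,:,::-1]; b=cam('side')['color'][:,:,::-1]
cv2.imwrite('pics/h.png',np.vstack([a[50:400,120:520],b[120:330,200:600]]))
```

```text
[ 0.417  -0.211   0.2127] [-0.6403  0.1004 -0.1997  1.2689 -0.0001 -0.5095] 5.4833 [ 0.0808 -0.1776 -2.1424] [0.0159 0.0264 0.0015] 0.01057723284270627
```

View pics/h.png

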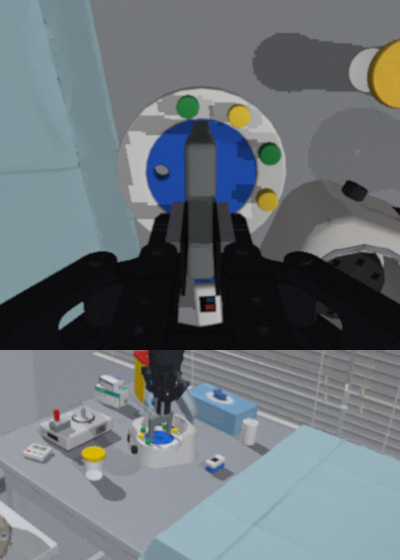

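Picture: the carousel is held by the handle, the pin hole is at (163,171) in the crop, and four caps are visible. I'll measure its pose relative to the tool.

Run:
```python
from h import *
np.set_printoptions(precision=4,suppress=True)
s=env.get_state(); t=s['tcp_pos']; A=rot(s['orientation']); print('yaw',np.arctan2(A[1,0],A[0,0]))
c=cam('wrist'); P=cloud(c); z=P[...,2]; r=np.linalg.norm(P[...,:2]-t[:2],axis=2)<.06
H,S,V=cv2.split(cv2.cvtColor(c['color'],cv2.COLOR_RGB2HSV))
m=(r&(z>.15)&(((H>15)&(H<90)))&(S>90)&(V>60)).astype(np.uint8)
n,l,st,ce=cv2.connectedComponentsWithStats(m); zc=t[2]-.043
new=[]
for k in range(1,n):
    if st[k,4]>60:
        q=ray(c,ce[k],zc+.023)[0]; new.append(q); print(st[k,4],ce[k],q,np.median(P[l==k][:,2]))
old=np.array([[.3744,-.2108],[.383,-.1833],[.4071,-.1679],[.4358,-.1714]])
new=np.array(new)[:,:2]
# match in order of angle
f=lambda p,c0:p[np.argsort(np.unwrap(np.arctan2(p[:,1]-c0[1],p[:,0]-c0[0])%(2*np.pi)))]
o=f(old,[.416,-.2092]); w=f(new,t[:2]); print(o,w)
if len(w)==4:
    a=o-o.mean(0); b=w-w.mean(0); th=np.arctan2((a[:,0]*b[:,1]-a[:,1]*b[:,0]).sum(),(a*b).sum()); Q=np.array([[np.cos(th),-np.sin(th)],[np.sin(th),np.cos(th)]])
    print('turn',th,'res',b-a@Q.T); ctr=w.mean(0)+Q@(np.array([.416,-.2092])-o.mean(0)); print('centre',ctr,'yaw',1.443+th)
m=r&(z>zc+.010)&(z<zc+.0165)&(S<60); uv=np.argwhere(m)[:,::-1]; e=cv2.minEnclosingCircle(ray(c,uv,zc+.014)[:,:2].astype(np.float32)); print('rim',e)
# hole
g=cv2.cvtColor(c['color'],cv2.COLOR_RGB2GRAY)
b=np.s_[205:238,268:300]; nb=((H[b]<100)|(H[b]>130)|(S[b]<120)).astype(np.uint8); n,l,st,ce=cv2.connectedComponentsWithStats(nb)
for k in range(1,n):
    if st[k,4]>20: u=ce[k]+[268,205]; print('hole',st[k],u,ray(c,u,zc+.012),z[int(u[1]),int(u[0])])
```

```text
yaw 1.4398893668179047
380 [307.4474 156.6395] [ 0.3722 -0.2098  0.1906] 0.1898104023651016
410 [358.478  165.6585] [ 0.3808 -0.1826  0.1906] 0.1900306716371708
331 [390.1088 204.1662] [ 0.4052 -0.1669  0.1906] 0.19030508036543192
381 [386.6798 249.5433] [ 0.4329 -0.171   0.1906] 0.1900580132414211
[[ 0.4358 -0.1714]
 [ 0.4071 -0.1679]
 [ 0.383  -0.1833]
 [ 0.3744 -0.2108]] [[ 0.4329 -0.171 ]
 [ 0.4052 -0.1669]
 [ 0.3808 -0.1826]
 [ 0.3722 -0.2098]]
turn -0.004160657173369398 res [[-0.0006 -0.0002]
 [ 0.0003  0.0002]
 [ 0.0001 -0.0001]
 [ 0.0002  0.0001]]
centre [ 0.4136 -0.2085] yaw 1.4388393428266306
rim ((0.41401320695877075, -0.20787471532821655), 0.05161033570766449)
hole [  7  10  14  10 112] [281.4107 219.6071] [[ 0.4097 -0.2316  0.1796]] 0.0002377568084738213
```

Run:
```python
from h import *
np.set_printoptions(precision=4,suppress=True)
c=cam('top'); P=cloud(c); 
b=P[100:205,312:345+45]; z=b[...,2]; ok=(z>.03)&(z<.4)&(b[...,1]<-.03)
for x0 in np.arange(.42,.66,.04):
    q=ok&(b[...,0]>x0)&(b[...,0]<x0+.04); print(x0, z[q].max() if q.any() else None, b[q][:,1].min() if q.any() else '', b[q][:,1].max() if q.any() else '')
print('ring top',ray(c,[243.45,177.4],.047))
g=cv2.cvtColor(c['color'],cv2.COLOR_RGB2GRAY); m=np.zeros_like(g); m[155:200,222:265]=g[155:200,222:265]<70
n,l,st,ce=cv2.connectedComponentsWithStats(m); k=1+np.argmax(st[1:,4]); p=ray(c,np.argwhere(l==k)[:,::-1],.045)[:,:2].astype(np.float32); print(st[k],cv2.minEnclosingCircle(p))
plan([.39,.03,.25],.2)
```

```text
0.42 None  
0.45999999999999996 0.06714702990663457 -0.0891471650270921 -0.04905953368959713
0.49999999999999994 0.101032171864885 -0.13145230876598663 -0.031116686475483622
0.5399999999999999 0.09945275039859003 -0.15445165911361247 -0.030885845050062994
0.5799999999999998 0.2335695556897247 -0.16567909740889092 -0.031572429003830615
0.6199999999999999 0.22732670291354806 -0.16004810909517764 -0.03073102797583733
0.6599999999999999 0.20114438079167685 -0.131886616986507 -0.030979723196493662
ring top [[0.5292 0.1743 0.047 ]]
[251 166   7  23  30] ((0.5304514765739441, 0.156406432390213), 0.02674276940524578)
yaw now 1.4399263214983276 shift [ 0.2345 -0.0568 -0.0391] twist [-0.0037  0.0003  1.2399]
```

servo_tool([
  {"xyz":[0.02,-0.005,-0.02],"twist":[0,0,0.1],"jaw":0},
  {"xyz":[0.043,-0.011,-0.039],"twist":[0,0,0.2],"jaw":0},
  {"xyz":[0.066,-0.016,-0.039],"twist":[0,0,0.31],"jaw":0},
  {"xyz":[0.09,-0.022,-0.039],"twist":[0,0,0.42],"jaw":0},
  {"xyz":[0.113,-0.027,-0.039],"twist":[0,0,0.53],"jaw":0},
  {"xyz":[0.136,-0.033,-0.039],"twist":[0,0,0.64],"jaw":0},
  {"xyz":[0.16,-0.039,-0.039],"twist":[0,0,0.76],"jaw":0},
  {"xyz":[0.184,-0.045,-0.039],"twist":[0,0,0.88],"jaw":0},
  {"xyz":[0.207,-0.051,-0.039],"twist":[0,0,1.0],"jaw":0},
  {"xyz":[0.225,-0.055,-0.039],"twist":[0,0,1.12],"jaw":0},
  {"xyz":[0.234,-0.057,-0.039],"twist":[0,0,1.24],"jaw":0},
  {"xyz":[0.234,-0.057,-0.039],"twist":[0,0,1.24],"jaw":0},
])

```text
clock: 6.68
tcp_pos: [0.3895, 0.0306, 0.25]
orientation: [-0.001, 0.995, 0.1, -0.001]
wrist_force: [0.0, -0.1, -1.3]
finger_gap: 0.0108
```

Run:
```python
from h import *
np.set_printoptions(precision=4,suppress=True)
s=env.get_state(); print(s['tcp_pos'],s['joint_pos'],s['clock'],s['finger_gap'])
yaw=-.797; ty=np.array([np.sin(yaw),-np.cos(yaw)])
t=np.array([.5335,.1745])+.0025*ty; print(t)
plan([*t,.165],yaw)
```

```text
[0.3895 0.0306 0.25  ] [-0.1284 -0.0549 -0.2684  1.3599  0.0006  1.2425] 6.6833 0.010792444624249435
[0.5317 0.1728]
yaw now 0.19989450938285339 shift [ 0.1679 -0.111   0.0848] twist [-0.0001  0.0027  0.9969]
```

servo_tool([
  {"xyz":[0.017,-0.011,0],"twist":[0,0,0.1],"jaw":0},
  {"xyz":[0.037,-0.025,0],"twist":[0,0,0.21],"jaw":0},
  {"xyz":[0.059,-0.039,0],"twist":[0,0,0.33],"jaw":0},
  {"xyz":[0.082,-0.054,0],"twist":[0,0,0.45],"jaw":0},
  {"xyz":[0.105,-0.069,0],"twist":[0,0,0.57],"jaw":0},
  {"xyz":[0.128,-0.084,0.01],"twist":[0,0,0.69],"jaw":0},
  {"xyz":[0.148,-0.098,0.025],"twist":[0,0,0.81],"jaw":0},
  {"xyz":[0.162,-0.107,0.045],"twist":[0,0,0.92],"jaw":0},
  {"xyz":[0.168,-0.111,0.065],"twist":[0,0,0.997],"jaw":0},
  {"xyz":[0.168,-0.111,0.08],"twist":[0,0,0.997],"jaw":0},
  {"xyz":[0.168,-0.111,0.085],"twist":[0,0,0.997],"jaw":0},
  {"xyz":[0.168,-0.111,0.085],"twist":[0,0,0.997],"jaw":0},
])

```text
clock: 7.68
tcp_pos: [0.5317, 0.1701, 0.1636]
orientation: [0.002, 0.922, -0.387, -0.002]
wrist_force: [0.1, 0.1, -1.9]
finger_gap: 0.0107
```

servo_tool([
  {"xyz":[0,0,0],"twist":[0,0,0],"jaw":0},
  {"xyz":[0,0,0],"twist":[0,0,0],"jaw":0},
  {"xyz":[0,0,0],"twist":[0,0,0],"jaw":0},
])

```text
clock: 7.93
tcp_pos: [0.534, 0.1708, 0.1676]
orientation: [-0.001, 0.922, -0.388, 0.001]
wrist_force: [0.7, 0.5, -0.6]
finger_gap: 0.0109
```

Run:
```python
from h import *
np.set_printoptions(precision=4,suppress=True)
s=env.get_state(); print(s['tcp_pos'],s['joint_pos'],s['clock'],s['finger_gap'],s['wrist_force'],s['ft_torque'])
a=cam('wrist','w3.png')['color'][:,:,::-1]; b=cam('side','s3.png')['color'][:,:,::-1]
cv2.imwrite('pics/h3.png',np.hstack([cv2.resize(a[60:360,160:480],None,fx=1.25,fy=1.25), cv2.resize(b[130:230,220:340],(400,333),interpolation=cv2.INTER_CUBIC)[:375] if 0 else cv2.copyMakeBorder(cv2.resize(b[130:230,220:340],(390,325),interpolation=cv2.INTER_CUBIC),0,50,0,0,0)]))
```

```text
[0.534  0.1708 0.1676] [ 0.1663  0.2958 -0.0664  1.2062  0.0001  2.534 ] 7.9333 0.010926007702368786 [ 0.7397  0.4527 -0.5796] [-0.0184 -0.0414  0.0123]
```

View pics/h3.png

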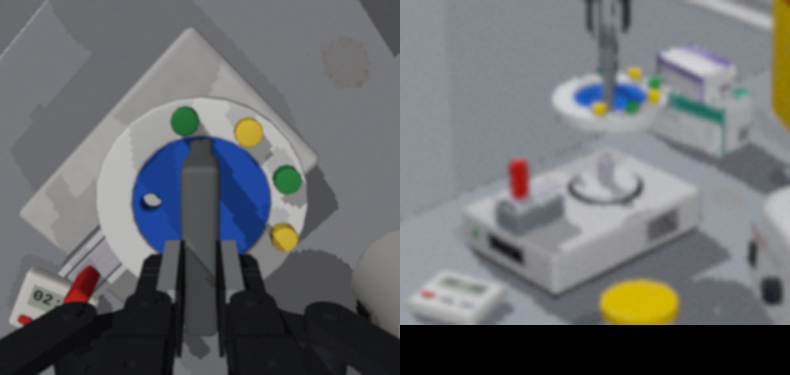

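The wrist picture shows the carousel level over the hub with the hole toward the bolt side. The side picture shows the handle over the spindle. Next I trim the position and come down to just above the tip.

Run:
```python
from h import *
np.set_printoptions(precision=4,suppress=True)
for i in range(3):
    s=env.get_state(); print(s['tcp_pos'],s['clock']); c=cam('side')
plan([.5317,.1728,.128],-.797)
# carousel rim by side cam: white/bright above, rays at rim top height
P=cloud(c); zc=s['tcp_pos'][2]-.043
m=(np.linalg.norm(P[...,:2]-s['tcp_pos'][:2],axis=2)<.06)&(P[...,2]>zc+.008)&(P[...,2]<zc+.019)
uv=np.argwhere(m)[:,::-1]; print(len(uv),uv.min(0),uv.max(0),'rim side',cv2.minEnclosingCircle(ray(c,uv,zc+.014)[:,:2].astype(np.float32)))
g=cv2.cvtColor(c['color'],cv2.COLOR_RGB2GRAY); m=np.zeros_like(g); m[170:200,265:300]=g[170:200,265:300]<60
n,l,st,ce=cv2.connectedComponentsWithStats(m); k=1+np.argmax(st[1:,4]); print(st[k],'ring side',cv2.minEnclosingCircle(ray(c,np.argwhere(l==k)[:,::-1],.045)[:,:2].astype(np.float32)))
```

```text
[0.5339 0.1709 0.1674] 8.0333
[0.5337 0.171  0.1672] 8.0833
[0.5336 0.171  0.167 ] 8.1333
yaw now -0.796857219475131 shift [-0.0025  0.      0.0388] twist [-0.0009 -0.0006  0.0001]
379 [267 152] [301 168] rim side ((0.5299399495124817, 0.1638750284910202), 0.05862791836261749)Traceback (most recent call last):
  File "<stdin>", line 11, in <module>
    return _wrapfunc(a, 'argmax', axis=axis, out=out, **kwds)
    return bound(*args, **kwds)
ValueError: attempt to get argmax of an empty sequence
```

servo_tool([
  {"xyz":[0,0,0.012],"twist":[0,0,0],"jaw":0},
  {"xyz":[0,0,0.024],"twist":[0,0,0],"jaw":0},
  {"xyz":[0,0,0.034],"twist":[0,0,0],"jaw":0},
  {"xyz":[0,0,0.037],"twist":[0,0,0],"jaw":0},
  {"xyz":[0,0,0.037],"twist":[0,0,0],"jaw":0},
  {"xyz":[0,0,0.037],"twist":[0,0,0],"jaw":0},
  {"xyz":[0,0,0.037],"twist":[0,0,0],"jaw":0},
  {"xyz":[0,0,0.037],"twist":[0,0,0],"jaw":0},
  {"xyz":[0,0,0.037],"twist":[0,0,0],"jaw":0},
  {"xyz":[0,0,0.037],"twist":[0,0,0],"jaw":0},
])

```text
clock: 9.02
tcp_pos: [0.5335, 0.1711, 0.1296]
orientation: [-0.0, 0.922, -0.388, 0.0]
wrist_force: [-0.2, -0.3, -1.5]
finger_gap: 0.0109
```

Run:
```python
from h import *
np.set_printoptions(precision=4,suppress=True)
s=env.get_state(); print(s['tcp_pos'],s['wrist_force'],s['ft_torque'])
plan([.5317,.1728,.105],-.797)
b=cam('side')['color'][130:210,235:325,::-1]
cv2.imwrite('pics/s4.png',cv2.resize(b,None,fx=7,fy=7,interpolation=cv2.INTER_CUBIC))
```

```text
[0.5335 0.1711 0.1296] [-0.1858 -0.2598 -1.5393] [-0.0424  0.0252  0.0095]
yaw now -0.796995954429247 shift [-0.0025  0.0001  0.0246] twist [-0.0007 -0.0005  0.    ]
```

View pics/s4.png

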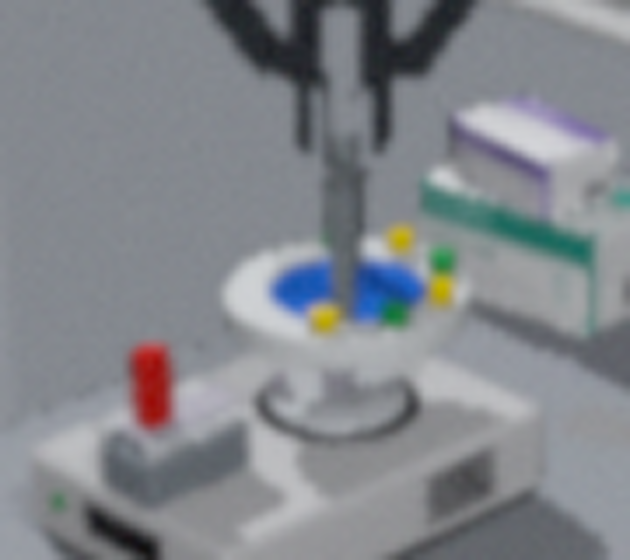

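The side picture shows the carousel about 1 px (about 3 mm) right of the ring's centre. That agrees with the 2.5 mm error along tool -x, so I correct it while descending.

servo_tool([
  {"xyz":[-0.0014,0,0],"twist":[0,0,0],"jaw":0},
  {"xyz":[-0.0027,0,0],"twist":[0,0,0],"jaw":0},
  {"xyz":[-0.0027,0,0.003],"twist":[0,0,0],"jaw":0},
  {"xyz":[-0.0027,0,0.006],"twist":[0,0,0],"jaw":0},
  {"xyz":[-0.0027,0,0.009],"twist":[0,0,0],"jaw":0},
  {"xyz":[-0.0027,0,0.011],"twist":[0,0,0],"jaw":0},
  {"xyz":[-0.0027,0,0.011],"twist":[0,0,0],"jaw":0},
  {"xyz":[-0.0027,0,0.011],"twist":[0,0,0],"jaw":0},
  {"xyz":[-0.0027,0,0.011],"twist":[0,0,0],"jaw":0},
])

```text
clock: 9.82
tcp_pos: [0.5314, 0.1729, 0.1182]
orientation: [-0.0, 0.922, -0.388, -0.0]
wrist_force: [-0.1, 0.2, -1.0]
finger_gap: 0.0109
```

Run:
```python
from h import *
np.set_printoptions(precision=4,suppress=True)
s=env.get_state(); A=rot(s['orientation']); print(s['tcp_pos'],A.T@s['wrist_force'],A.T@s['ft_torque'],s['clock'])
```

```text
[0.5314 0.1729 0.1182] [-0.1593 -0.0843  0.9788] [-0.0147  0.0394  0.0264] 9.8167
```

servo_tool([
  {"xyz":[0,0,0.0015],"twist":[0,0,0],"jaw":0},
  {"xyz":[0,0,0.003],"twist":[0,0,0],"jaw":0},
  {"xyz":[0,0,0.0045],"twist":[0,0,0],"jaw":0},
  {"xyz":[0,0,0.006],"twist":[0,0,0],"jaw":0},
  {"xyz":[0,0,0.006],"twist":[0,0,0],"jaw":0},
  {"xyz":[0,0,0.006],"twist":[0,0,0],"jaw":0},
])

```text
clock: 10.32
tcp_pos: [0.5311, 0.173, 0.1119]
orientation: [0.0, 0.922, -0.388, -0.0]
wrist_force: [0.3, 0.3, -1.4]
finger_gap: 0.011
```

```bash
cat > st.py <<'E'
from h import *
np.set_printoptions(precision=4,suppress=True)
s=env.get_state(); A=rot(s['orientation']); print(s['tcp_pos'],'F tool',A.T@s['wrist_force'],'M',A.T@s['ft_torque'],'yaw',np.arctan2(A[1,0],A[0,0]),s['clock'],s['finger_gap'],s['joint_pos'][5])
E
python3 st.py
```

```text
[0.5311 0.173  0.1119] F tool [ 0.0332 -0.4416  1.3769] M [-0.0584 -0.1719  0.0441] yaw -0.796927145129447 10.3167 0.01097133101323006 2.538816154027629
```

servo_tool([
  {"xyz":[0,0,0.001],"twist":[0,0,0],"jaw":0},
  {"xyz":[0,0,0.002],"twist":[0,0,0],"jaw":0},
  {"xyz":[0,0,0.003],"twist":[0,0,0],"jaw":0},
  {"xyz":[0,0,0.004],"twist":[0,0,0],"jaw":0},
  {"xyz":[0,0,0.005],"twist":[0,0,0],"jaw":0},
  {"xyz":[0,0,0.005],"twist":[0,0,0],"jaw":0},
])

```text
clock: 10.82
tcp_pos: [0.5312, 0.1729, 0.1069]
orientation: [0.0, 0.922, -0.388, -0.0]
wrist_force: [-0.3, 0.3, -2.9]
finger_gap: 0.0107
```

```bash
python3 st.py
```

```text
[0.5312 0.1729 0.1069] F tool [-0.3877 -0.0018  2.9105] M [-0.0378 -0.2019 -0.0217] yaw -0.7970237702484965 10.8167 0.010702107611602648 2.5388324365523305
```

servo_tool([
  {"xyz":[0,0,0.001],"twist":[0,0,0],"jaw":0},
  {"xyz":[0,0,0.002],"twist":[0,0,0],"jaw":0},
  {"xyz":[0,0,0.003],"twist":[0,0,0],"jaw":0},
  {"xyz":[0,0,0.004],"twist":[0,0,0],"jaw":0},
  {"xyz":[0,0,0.004],"twist":[0,0,0],"jaw":0},
  {"xyz":[0,0,0.004],"twist":[0,0,0],"jaw":0},
])

```text
clock: 11.32
tcp_pos: [0.5312, 0.173, 0.103]
orientation: [0.0, 0.922, -0.388, -0.0]
wrist_force: [-0.1, 0.8, -2.1]
finger_gap: 0.0108
```

```bash
python3 st.py
```

```text
[0.5312 0.173  0.103 ] F tool [-0.6852 -0.4759  2.13  ] M [-0.0722 -0.1904 -0.0269] yaw -0.796997496679418 11.3167 0.010778321841118632 2.5388219545024775
```

servo_tool([
  {"xyz":[0,0,0.0007],"twist":[0,0,0],"jaw":0},
  {"xyz":[0,0,0.0014],"twist":[0,0,0],"jaw":0},
  {"xyz":[0,0,0.002],"twist":[0,0,0],"jaw":0},
  {"xyz":[0,0,0.002],"twist":[0,0,0],"jaw":0},
])

```text
clock: 11.65
tcp_pos: [0.5313, 0.173, 0.1011]
orientation: [-0.0, 0.922, -0.388, -0.0]
wrist_force: [-0.8, 0.5, -2.4]
finger_gap: 0.0109
```

```bash
python3 st.py
```

```text
[0.5313 0.173  0.1011] F tool [-0.898   0.1849  2.4142] M [ 0.0182 -0.1577 -0.0379] yaw -0.7970156465287754 11.65 0.010927632597931163 2.5388349443498517
```

servo_tool([
  {"xyz":[0,0,0.001],"twist":[0,0,0],"jaw":0},
  {"xyz":[0,0,0.002],"twist":[0,0,0],"jaw":0},
  {"xyz":[0,0,0.003],"twist":[0,0,0],"jaw":0},
  {"xyz":[0,0,0.004],"twist":[0,0,0],"jaw":0},
  {"xyz":[0,0,0.004],"twist":[0,0,0],"jaw":0},
])

```text
clock: 12.07
tcp_pos: [0.5312, 0.1729, 0.0969]
orientation: [0.0, 0.922, -0.388, -0.0]
wrist_force: [0.6, -0.3, -1.8]
finger_gap: 0.0109
```

```bash
python3 st.py
```

```text
[0.5312 0.1729 0.0969] F tool [ 0.6779 -0.1938  1.8258] M [-0.0356 -0.188   0.0391] yaw -0.7970539981010821 12.0667 0.010886093200486618 2.538854569752255
```

The pin is in the hole and there is no load. Now the last 3 mm, slowly.

servo_tool([
  {"xyz":[0,0,0.0007],"twist":[0,0,0],"jaw":0},
  {"xyz":[0,0,0.0014],"twist":[0,0,0],"jaw":0},
  {"xyz":[0,0,0.002],"twist":[0,0,0],"jaw":0},
  {"xyz":[0,0,0.0025],"twist":[0,0,0],"jaw":0},
  {"xyz":[0,0,0.0025],"twist":[0,0,0],"jaw":0},
])

```text
clock: 12.48
tcp_pos: [0.5313, 0.173, 0.0946]
orientation: [0.0, 0.922, -0.388, -0.0]
wrist_force: [0.1, 0.6, -1.4]
finger_gap: 0.011
```

```bash
python3 st.py
```

```text
[0.5313 0.173  0.0946] F tool [-0.3536 -0.5494  1.3926] M [-0.0641 -0.1477  0.0133] yaw -0.797010362440762 12.4833 0.01095911716658952 2.5388311073038294
```

servo_tool([
  {"xyz":[0,0,0.0005],"twist":[0,0,0],"jaw":0},
  {"xyz":[0,0,0.001],"twist":[0,0,0],"jaw":0},
  {"xyz":[0,0,0.0013],"twist":[0,0,0],"jaw":0},
  {"xyz":[0,0,0.0013],"twist":[0,0,0],"jaw":0},
])

```text
clock: 12.82
tcp_pos: [0.5313, 0.173, 0.0943]
orientation: [-0.0, 0.922, -0.388, 0.0]
wrist_force: [-4.2, -0.4, 6.5]
finger_gap: 0.011
```

```bash
python3 st.py
```

```text
[0.5313 0.173  0.0943] F tool [-2.6189  3.3204 -6.4986] M [-0.5024 -0.424   0.0068] yaw -0.7968937226328653 12.8167 0.011031110442559599 2.538798887460884
```

The carousel is seated: TCP z is 0.0943 m, against 0.043 + 0.051 expected, with light contact at 6.5 N. Releasing.

servo_tool([
  {"xyz":[0,0,-0.0008],"twist":[0,0,0],"jaw":0},
  {"xyz":[0,0,-0.0008],"twist":[0,0,0],"jaw":0.2},
  {"xyz":[0,0,-0.0008],"twist":[0,0,0],"jaw":0.4},
  {"xyz":[0,0,-0.0008],"twist":[0,0,0],"jaw":0.6},
  {"xyz":[0,0,-0.0008],"twist":[0,0,0],"jaw":0.6},
  {"xyz":[0,0,-0.0008],"twist":[0,0,0],"jaw":0.6},
  {"xyz":[0,0,-0.0008],"twist":[0,0,0],"jaw":0.6},
])

```text
clock: 13.4
tcp_pos: [0.5314, 0.1729, 0.0942]
orientation: [-0.0, 0.922, -0.388, 0.0]
wrist_force: [0.4, -0.3, -0.1]
finger_gap: 0.0512
```

servo_tool([
  {"xyz":[0,0,-0.01],"twist":[0,0,0],"jaw":0.6},
  {"xyz":[0,0,-0.03],"twist":[0,0,0],"jaw":0.6},
  {"xyz":[0,0,-0.06],"twist":[0,0,0],"jaw":0.6},
  {"xyz":[0,0,-0.1],"twist":[0,0,0],"jaw":0.6},
  {"xyz":[0,0,-0.13],"twist":[0,0,0],"jaw":0.6},
  {"xyz":[0,0,-0.15],"twist":[0,0,0],"jaw":0.6},
  {"xyz":[0,0,-0.15],"twist":[0,0,0],"jaw":0.6},
  {"xyz":[0,0,-0.15],"twist":[0,0,0],"jaw":0.6},
])

```text
clock: 14.07
tcp_pos: [0.5323, 0.1731, 0.2463]
orientation: [-0.001, 0.922, -0.388, 0.002]
wrist_force: [-0.5, 0.1, -1.2]
finger_gap: 0.051
```

Run:
```python
from h import *
exec(open('st.py').read())
t=s['tcp_pos']
c=cam('wrist','w5.png'); P=cloud(c); z=P[...,2]; r=np.linalg.norm(P[...,:2]-[.5325,.1745],axis=2)<.056
print('rim/cap/disc z pct',np.percentile(z[r&(z>.05)&(z<.1)],[5,25,50,75,95]), 'handle top',np.percentile(z[r&(z>.1)&(z<.15)],[50,90]))
H,S,V=cv2.split(cv2.cvtColor(c['color'],cv2.COLOR_RGB2HSV))
m=(((H<8)|(H>172))&(S>130)&(np.linalg.norm(P[...,:2]-[.432,.175],axis=2)<.03)&(z>.05)); uv=np.argwhere(m)[:,::-1]; print('knob',len(uv),np.median(P[m],0), 'top',P[m&(z>.1)].mean(0))
plan([.4310,.1748,.16],-1.571)
```

```text
[0.5323 0.1731 0.2463] F tool [-0.4629  0.2814  1.2175] M [0.0341 0.0204 0.0404] yaw -0.7970298144986872 14.0667 0.050996155245515894 2.5388417568220865
rim/cap/disc z pct [0.0614 0.0627 0.0639 0.0648 0.0733] handle top [0.1221 0.1232]
knob 214 [0.4391 0.1798 0.0983] top [0.4352 0.1796 0.1051]
yaw now -0.7969996970265351 shift [-0.0715  0.0707  0.0845] twist [-0.001  -0.0001  0.774 ]
```

View pics/w5.png

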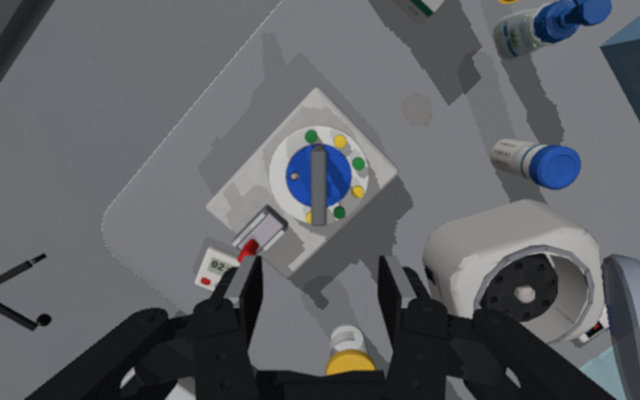

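The wrist view shows the carousel sitting flat. Depths agree: handle top 0.122 against 0.123 expected, rim about 0.065. The bolt is still back. Now I turn to pinch the knob across y.

servo_tool([
  {"xyz":[-0.003,0.003,0],"twist":[0,0,-0.1],"jaw":0.6},
  {"xyz":[-0.006,0.006,0],"twist":[0,0,-0.22],"jaw":0.6},
  {"xyz":[-0.01,0.01,0],"twist":[0,0,-0.34],"jaw":0.6},
  {"xyz":[-0.015,0.015,0],"twist":[0,0,-0.46],"jaw":0.6},
  {"xyz":[-0.02,0.02,0],"twist":[0,0,-0.58],"jaw":0.6},
  {"xyz":[-0.025,0.025,0],"twist":[0,0,-0.7],"jaw":0.6},
  {"xyz":[-0.03,0.03,0],"twist":[0,0,-0.82],"jaw":0.6},
  {"xyz":[-0.035,0.035,0],"twist":[0,0,-0.94],"jaw":0.6},
  {"xyz":[-0.04,0.04,0],"twist":[0,0,-1.06],"jaw":0.6},
  {"xyz":[-0.045,0.045,0],"twist":[0,0,-1.18],"jaw":0.6},
  {"xyz":[-0.05,0.05,0],"twist":[0,0,-1.3],"jaw":0.6},
])

```text
clock: 15.03
tcp_pos: [0.4592, 0.1736, 0.2424]
orientation: [-0.0, 0.968, 0.252, -0.002]
wrist_force: [0.3, 0.0, 0.2]
finger_gap: 0.0512
```

servo_tool([
  {"xyz":[0,0,0],"twist":[0,0,-0.12],"jaw":0.6},
  {"xyz":[0,0,0],"twist":[0,0,-0.24],"jaw":0.6},
  {"xyz":[0,0,0],"twist":[0,0,-0.36],"jaw":0.6},
  {"xyz":[0,0,0],"twist":[0,0,-0.48],"jaw":0.6},
  {"xyz":[0,0,0],"twist":[0,0,-0.6],"jaw":0.6},
  {"xyz":[0,0,0],"twist":[0,0,-0.72],"jaw":0.6},
  {"xyz":[0,0,0],"twist":[0,0,-0.84],"jaw":0.6},
  {"xyz":[0,0,0],"twist":[0,0,-0.96],"jaw":0.6},
  {"xyz":[0,0,0],"twist":[0,0,-1.068],"jaw":0.6},
  {"xyz":[0,0,0],"twist":[0,0,-1.068],"jaw":0.6},
  {"xyz":[0,0,0],"twist":[0,0,-1.068],"jaw":0.6},
])

```text
clock: 15.95
tcp_pos: [0.4598, 0.1736, 0.2429]
orientation: [-0.001, 0.708, 0.706, -0.001]
wrist_force: [-0.0, 0.7, -0.6]
finger_gap: 0.0514
```

```bash
cat > knob.py <<'E'
from h import *
exec(open('st.py').read())
c=cam('wrist'); P=cloud(c); z=P[...,2]
H,S,V=cv2.split(cv2.cvtColor(c['color'],cv2.COLOR_RGB2HSV))
m=(((H<8)|(H>172))&(S>130)&(np.linalg.norm(P[...,:2]-[.445,.175],axis=2)<.04)&(z>.05)); t=m&(z>.1)
uv=np.argwhere(t)[:,::-1]; p=ray(c,uv,.107); print('knob',m.sum(),len(uv),'min',p.min(0),'max',p.max(0),'mean',p.mean(0),np.percentile(z[t],[10,50,90]))
E
python3 knob.py; python3 -c "
from h import *
plan([.4315,.1748,.12],1.571)"
```

```text
[0.4598 0.1736 0.2429] F tool [ 0.6753 -0.0146  0.6136] M [-0.0114  0.0328 -0.0151] yaw 1.5679690953480905 15.95 0.051409677335640766 0.20035275377902634
knob 237 220 min [0.4233 0.1712 0.107 ] max [0.4383 0.1818 0.107 ] mean [0.4307 0.1764 0.107 ] [0.105  0.1065 0.1078]
yaw now 1.5679585220742078 shift [ 0.0011 -0.0283  0.1232] twist [-0.0019  0.0003 -0.003 ]
```

servo_tool([
  {"xyz":[0.001,-0.01,0.01],"twist":[0,0,0],"jaw":0.6},
  {"xyz":[0.001,-0.02,0.03],"twist":[0,0,0],"jaw":0.6},
  {"xyz":[0.001,-0.0285,0.05],"twist":[0,0,0],"jaw":0.6},
  {"xyz":[0.001,-0.0285,0.08],"twist":[0,0,0],"jaw":0.6},
  {"xyz":[0.001,-0.0285,0.105],"twist":[0,0,0],"jaw":0.6},
  {"xyz":[0.001,-0.0285,0.12],"twist":[0,0,0],"jaw":0.6},
  {"xyz":[0.001,-0.0285,0.12],"twist":[0,0,0],"jaw":0.6},
  {"xyz":[0.001,-0.0285,0.12],"twist":[0,0,0],"jaw":0.6},
  {"xyz":[0.001,-0.0285,0.12],"twist":[0,0,0],"jaw":0.6},
])

```text
clock: 16.75
tcp_pos: [0.4328, 0.1749, 0.1251]
orientation: [0.0, 0.707, 0.707, 0.001]
wrist_force: [0.4, 0.2, 0.0]
finger_gap: 0.0513
```

```bash
python3 st.py; python3 -c "
from h import *
plan([.4315,.1746,.077],1.571)"
```

```text
[0.4328 0.1749 0.1251] F tool [ 0.2212  0.3856 -0.0262] M [-0.0149 -0.0053 -0.0103] yaw 1.570027728752348 16.75 0.05134440418548069 0.2126041787159867
yaw now 1.570027728752348 shift [-0.0003 -0.0014  0.0481] twist [ 0.0012 -0.0003 -0.001 ]
```

servo_tool([
  {"xyz":[0,-0.001,0.012],"twist":[0,0,0],"jaw":0.6},
  {"xyz":[0,-0.001,0.025],"twist":[0,0,0],"jaw":0.6},
  {"xyz":[0,-0.001,0.037],"twist":[0,0,0],"jaw":0.6},
  {"xyz":[0,-0.001,0.048],"twist":[0,0,0],"jaw":0.6},
  {"xyz":[0,-0.001,0.048],"twist":[0,0,0],"jaw":0.4},
  {"xyz":[0,-0.001,0.048],"twist":[0,0,0],"jaw":0.2},
  {"xyz":[0,-0.001,0.048],"twist":[0,0,0],"jaw":0.1},
  {"xyz":[0,-0.001,0.048],"twist":[0,0,0],"jaw":0},
  {"xyz":[0,-0.001,0.048],"twist":[0,0,0],"jaw":0},
  {"xyz":[0,-0.001,0.048],"twist":[0,0,0],"jaw":0},
  {"xyz":[0,-0.001,0.048],"twist":[0,0,0],"jaw":0},
], squeeze=25)

```text
clock: 17.67
tcp_pos: [0.4323, 0.1753, 0.0776]
orientation: [0.001, 0.707, 0.707, 0.001]
wrist_force: [-1.7, 1.2, 6.4]
finger_gap: 0.01
```

```bash
python3 st.py
```

```text
[0.4323 0.1753 0.0776] F tool [ 1.2034 -1.6341 -6.3534] M [0.1529 0.2757 0.0112] yaw 1.571109709751819 17.6667 0.009999436189117495 0.21223977419305112
```

servo_tool([
  {"xyz":[0,0.002,0],"twist":[0,0,0],"jaw":0},
  {"xyz":[0,0.005,0],"twist":[0,0,0],"jaw":0},
  {"xyz":[0,0.008,0],"twist":[0,0,0],"jaw":0},
  {"xyz":[0,0.011,0],"twist":[0,0,0],"jaw":0},
  {"xyz":[0,0.014,0],"twist":[0,0,0],"jaw":0},
  {"xyz":[0,0.017,0],"twist":[0,0,0],"jaw":0},
  {"xyz":[0,0.02,0],"twist":[0,0,0],"jaw":0},
  {"xyz":[0,0.021,0],"twist":[0,0,0],"jaw":0},
  {"xyz":[0,0.021,0],"twist":[0,0,0],"jaw":0},
])

```text
clock: 18.42
tcp_pos: [0.4535, 0.1753, 0.0776]
orientation: [0.001, 0.707, 0.707, 0.001]
wrist_force: [-0.2, 1.2, 5.6]
finger_gap: 0.0108
```

```bash
python3 st.py
```

```text
[0.4535 0.1753 0.0776] F tool [ 1.209  -0.1691 -5.6417] M [0.1154 0.2404 0.0259] yaw 1.5710630135833277 18.4167 0.010822968248357611 0.20295144551097247
```

servo_tool([
  {"xyz":[0,0.0005,0],"twist":[0,0,0],"jaw":0},
  {"xyz":[0,0.001,0],"twist":[0,0,0],"jaw":0},
  {"xyz":[0,0.0015,0],"twist":[0,0,0],"jaw":0},
  {"xyz":[0,0.002,0],"twist":[0,0,0],"jaw":0},
  {"xyz":[0,0.002,0],"twist":[0,0,0],"jaw":0},
])

```text
clock: 18.83
tcp_pos: [0.4546, 0.1753, 0.0776]
orientation: [0.0, 0.707, 0.707, 0.001]
wrist_force: [-1.6, 1.3, 8.7]
finger_gap: 0.0104
```

servo_tool([
  {"xyz":[0,0.0005,0],"twist":[0,0,0],"jaw":0},
  {"xyz":[0,0.001,0],"twist":[0,0,0],"jaw":0},
  {"xyz":[0,0.001,0],"twist":[0,0,0],"jaw":0},
])

```text
clock: 19.08
tcp_pos: [0.4546, 0.1753, 0.0775]
orientation: [-0.0, 0.707, 0.707, 0.0]
wrist_force: [-5.4, 1.1, 10.4]
finger_gap: 0.0104
```

servo_tool([
  {"xyz":[0,0.0005,0],"twist":[0,0,0],"jaw":0},
  {"xyz":[0,0.001,0],"twist":[0,0,0],"jaw":0},
  {"xyz":[0,0.0015,0],"twist":[0,0,0],"jaw":0},
  {"xyz":[0,0.0015,0],"twist":[0,0,0],"jaw":0},
])

```text
clock: 19.42
tcp_pos: [0.4546, 0.1753, 0.0775]
orientation: [-0.001, 0.707, 0.707, -0.001]
wrist_force: [-8.1, 0.9, 13.1]
finger_gap: 0.0104
```

Run:
```python
from h import *
exec(open('st.py').read())
a=cam('side')['color'][130:210,235:325,::-1]; b=cam('top')['color'][150:235,210:280,::-1]
cv2.imwrite('pics/b1.png',np.hstack([cv2.resize(a,None,fx=5,fy=5,interpolation=cv2.INTER_CUBIC)[:400],cv2.resize(b,(329,400),interpolation=cv2.INTER_CUBIC)]))
```

```text
[0.4546 0.1753 0.0775] F tool [  0.958   -8.1167 -13.0289] M [1.8114 0.2577 0.0383] yaw 1.5716895414889345 19.4167 0.010422325077078845 0.2010331752662995
```

View pics/b1.png

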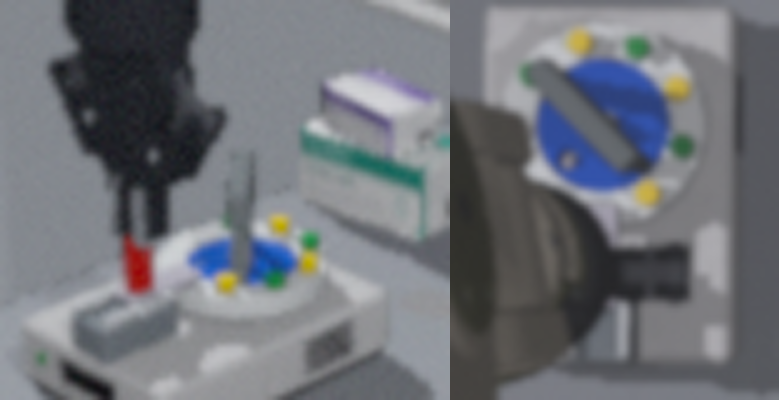

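The side picture shows the tongue reaching over the rim at about (175,270), and the top picture shows the pin in its hole at (568,158). The bolt stalled against a hard stop after 22.3 mm of travel. I relax the push, let go and rise.

servo_tool([
  {"xyz":[0,-0.001,0],"twist":[0,0,0],"jaw":0},
  {"xyz":[0,-0.0025,0],"twist":[0,0,0],"jaw":0},
  {"xyz":[0,-0.0025,0],"twist":[0,0,0],"jaw":0.2},
  {"xyz":[0,-0.0025,0],"twist":[0,0,0],"jaw":0.4},
  {"xyz":[0,-0.0025,0],"twist":[0,0,0],"jaw":0.5},
  {"xyz":[0,-0.0025,0],"twist":[0,0,0],"jaw":0.5},
])

```text
clock: 20.02
tcp_pos: [0.4541, 0.1746, 0.076]
orientation: [-0.0, 0.707, 0.707, -0.0]
wrist_force: [0.7, 0.2, 0.2]
finger_gap: 0.0423
```

servo_tool([
  {"xyz":[0,-0.0025,-0.01],"twist":[0,0,0],"jaw":0.5},
  {"xyz":[0,-0.0025,-0.03],"twist":[0,0,0],"jaw":0.5},
  {"xyz":[0,-0.0025,-0.06],"twist":[0,0,0],"jaw":0.5},
  {"xyz":[0,-0.0025,-0.1],"twist":[0,0,0],"jaw":0.5},
  {"xyz":[0,-0.0025,-0.13],"twist":[0,0,0],"jaw":0.5},
  {"xyz":[0,-0.0025,-0.165],"twist":[0,0,0],"jaw":0.5},
  {"xyz":[0,-0.0025,-0.165],"twist":[0,0,0],"jaw":0.5},
  {"xyz":[0,-0.0025,-0.165],"twist":[0,0,0],"jaw":0.5},
  {"xyz":[0,-0.0025,-0.165],"twist":[0,0,0],"jaw":0.5},
])

```text
clock: 20.77
tcp_pos: [0.4514, 0.1747, 0.2413]
orientation: [0.0, 0.707, 0.707, 0.0]
wrist_force: [0.6, -0.0, -1.2]
finger_gap: 0.0427
```

```bash
sed -i 's/\.445,\.175/.455,.175/' knob.py
cat > fin.py <<'E'
exec(open('knob.py').read())
r=np.linalg.norm(P[...,:2]-[.533,.1755],axis=2)
q=(z>.1)&(z<.15)&(r<.05); print('handle top',np.percentile(z[q],[50,90]),'rim',np.median(z[(r>.04)&(r<.05)&(z>.05)&(z<.07)]))
a=c['color'][:,:,::-1]; v,u=np.argwhere(t).mean(0).astype(int); v=max(v-50,0); u=max(u-90,0); cv2.imwrite('pics/fin.png',cv2.resize(a[v:v+180,u:u+190],None,fx=3.2,fy=3.2,interpolation=cv2.INTER_CUBIC))
E
python3 fin.py
```

```text
[0.4514 0.1747 0.2413] F tool [-0.037   0.6443  1.1636] M [ 0.     -0.0088 -0.0163] yaw 1.5709420452328555 20.7667 0.042722930370003936 0.20311902341929672
knob 244 203 min [0.4443 0.1712 0.107 ] max [0.46   0.1812 0.107 ] mean [0.4523 0.1762 0.107 ] [0.1048 0.1065 0.1075]
handle top [0.1217 0.123 ] rim 0.0645424912085048
```

View pics/fin.png

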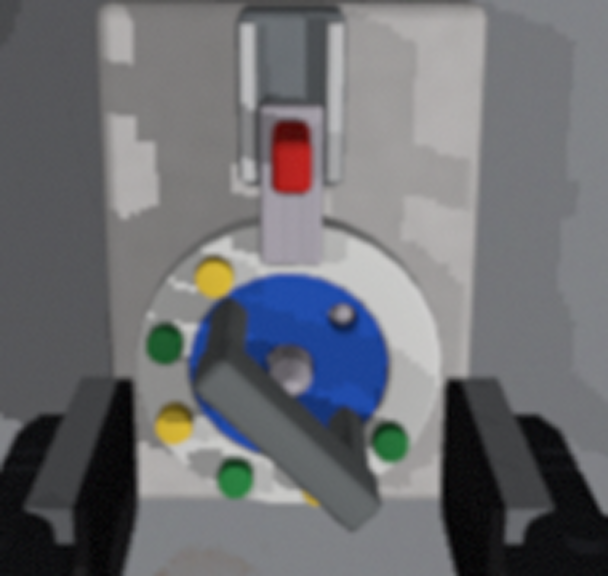

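The final view shows the tongue over the rim, the pin in the hole and the carousel flat. Relaxing the grip may have pulled the bolt back about 0.5 mm, so I nudge it home from behind with shut fingers.

servo_tool([
  {"xyz":[0,-0.015,0],"twist":[0,0,0],"jaw":0},
  {"xyz":[0,-0.031,0],"twist":[0,0,0],"jaw":0},
  {"xyz":[0,-0.031,0.02],"twist":[0,0,0],"jaw":0},
  {"xyz":[0,-0.031,0.05],"twist":[0,0,0],"jaw":0},
  {"xyz":[0,-0.031,0.08],"twist":[0,0,0],"jaw":0},
  {"xyz":[0,-0.031,0.11],"twist":[0,0,0],"jaw":0},
  {"xyz":[0,-0.031,0.11],"twist":[0,0,0],"jaw":0},
  {"xyz":[0,-0.031,0.11],"twist":[0,0,0],"jaw":0},
])

```text
clock: 21.48
tcp_pos: [0.418, 0.1742, 0.1292]
orientation: [-0.002, 0.707, 0.707, -0.003]
wrist_force: [-0.3, 0.7, -0.1]
finger_gap: -0.0001
```

servo_tool([
  {"xyz":[0,0,0.02],"twist":[0,0,0],"jaw":0},
  {"xyz":[0,0,0.038],"twist":[0,0,0],"jaw":0},
  {"xyz":[0,0,0.046],"twist":[0,0,0],"jaw":0},
  {"xyz":[0,0,0.046],"twist":[0,0,0],"jaw":0},
  {"xyz":[0,0,0.046],"twist":[0,0,0],"jaw":0},
])

```text
clock: 21.9
tcp_pos: [0.4212, 0.1749, 0.0862]
orientation: [0.0, 0.707, 0.707, 0.0]
wrist_force: [0.3, 0.1, -0.2]
finger_gap: -0.0002
```

servo_tool([
  {"xyz":[0,0.004,0],"twist":[0,0,0],"jaw":0},
  {"xyz":[0,0.008,0],"twist":[0,0,0],"jaw":0},
  {"xyz":[0,0.01,0],"twist":[0,0,0],"jaw":0},
  {"xyz":[0,0.012,0],"twist":[0,0,0],"jaw":0},
  {"xyz":[0,0.0135,0],"twist":[0,0,0],"jaw":0},
  {"xyz":[0,0.0135,0],"twist":[0,0,0],"jaw":0},
])

```text
clock: 22.4
tcp_pos: [0.4346, 0.1748, 0.0854]
orientation: [0.0, 0.707, 0.707, 0.0]
wrist_force: [-0.5, 0.1, -0.6]
finger_gap: -0.0002
```

servo_tool([
  {"xyz":[0,0.0005,0],"twist":[0,0,0],"jaw":0},
  {"xyz":[0,0.001,0],"twist":[0,0,0],"jaw":0},
  {"xyz":[0,0.0015,0],"twist":[0,0,0],"jaw":0},
  {"xyz":[0,0.002,0],"twist":[0,0,0],"jaw":0},
  {"xyz":[0,0.002,0],"twist":[0,0,0],"jaw":0},
])

```text
clock: 22.82
tcp_pos: [0.4362, 0.1748, 0.0852]
orientation: [-0.0, 0.707, 0.707, 0.0]
wrist_force: [0.5, -0.4, -0.2]
finger_gap: -0.0001
```

servo_tool([
  {"xyz":[0,0.0005,0],"twist":[0,0,0],"jaw":0},
  {"xyz":[0,0.001,0],"twist":[0,0,0],"jaw":0},
  {"xyz":[0,0.0015,0],"twist":[0,0,0],"jaw":0},
  {"xyz":[0,0.0015,0],"twist":[0,0,0],"jaw":0},
])

```text
clock: 23.15
tcp_pos: [0.4378, 0.1748, 0.0852]
orientation: [0.0, 0.707, 0.707, 0.0]
wrist_force: [-0.3, -0.9, -0.8]
finger_gap: -0.0
```

servo_tool([
  {"xyz":[0,0.0006,0],"twist":[0,0,0],"jaw":0},
  {"xyz":[0,0.0012,0],"twist":[0,0,0],"jaw":0},
  {"xyz":[0,0.0018,0],"twist":[0,0,0],"jaw":0},
  {"xyz":[0,0.002,0],"twist":[0,0,0],"jaw":0},
])

```text
clock: 23.48
tcp_pos: [0.4398, 0.1748, 0.0852]
orientation: [0.0, 0.707, 0.707, 0.0]
wrist_force: [-0.0, 0.4, 0.2]
finger_gap: 0.0002
```

servo_tool([
  {"xyz":[0,0.0005,0],"twist":[0,0,0],"jaw":0},
  {"xyz":[0,0.001,0],"twist":[0,0,0],"jaw":0},
  {"xyz":[0,0.0015,0],"twist":[0,0,0],"jaw":0},
  {"xyz":[0,0.0015,0],"twist":[0,0,0],"jaw":0},
])

```text
clock: 23.82
tcp_pos: [0.4413, 0.1748, 0.0852]
orientation: [0.0, 0.707, 0.707, 0.0]
wrist_force: [-0.1, 0.0, 0.3]
finger_gap: -0.0
```

```bash
python3 knob.py
```

```text
[0.4413 0.1748 0.0852] F tool [ 0.0185 -0.1332 -0.2703] M [ 0.0282  0.0456 -0.0035] yaw 1.570977001886715 23.8167 -1.6533971259720107e-06 0.20760108297684826
knob 131 8 min [0.4362 0.1745 0.107 ] max [0.4367 0.1773 0.107 ] mean [0.4363 0.1759 0.107 ] [0.1159 0.1167 0.1176]
```

servo_tool([
  {"xyz":[0,0.0005,0],"twist":[0,0,0],"jaw":0},
  {"xyz":[0,0.001,0],"twist":[0,0,0],"jaw":0},
  {"xyz":[0,0.001,0],"twist":[0,0,0],"jaw":0},
])

```text
clock: 24.12
tcp_pos: [0.4423, 0.1748, 0.0852]
orientation: [0.0, 0.707, 0.707, 0.0]
wrist_force: [1.3, -0.5, -0.3]
finger_gap: 0.0002
```

servo_tool([
  {"xyz":[0,0.0005,0],"twist":[0,0,0],"jaw":0},
  {"xyz":[0,0.001,0],"twist":[0,0,0],"jaw":0},
  {"xyz":[0,0.001,0],"twist":[0,0,0],"jaw":0},
])

```text
clock: 24.37
tcp_pos: [0.4433, 0.1748, 0.0852]
orientation: [0.0, 0.707, 0.707, 0.0]
wrist_force: [-0.3, 0.1, 0.6]
finger_gap: 0.0001
```

servo_tool([
  {"xyz":[0,0.0005,0],"twist":[0,0,0],"jaw":0},
  {"xyz":[0,0.001,0],"twist":[0,0,0],"jaw":0},
  {"xyz":[0,0.0015,0],"twist":[0,0,0],"jaw":0},
  {"xyz":[0,0.0015,0],"twist":[0,0,0],"jaw":0},
])

```text
clock: 24.7
tcp_pos: [0.4448, 0.1748, 0.0852]
orientation: [0.0, 0.707, 0.707, 0.0]
wrist_force: [0.1, -1.0, 0.4]
finger_gap: 0.0002
```

servo_tool([
  {"xyz":[0,0.0005,0],"twist":[0,0,0],"jaw":0},
  {"xyz":[0,0.001,0],"twist":[0,0,0],"jaw":0},
  {"xyz":[0,0.001,0],"twist":[0,0,0],"jaw":0},
])

```text
clock: 24.95
tcp_pos: [0.4458, 0.1748, 0.0852]
orientation: [0.0, 0.707, 0.707, 0.0]
wrist_force: [0.2, 0.4, 0.1]
finger_gap: -0.0
```

Run:
```python
from h import *
exec(open('st.py').read())
c=cam('side'); P=cloud(c); H,S,V=cv2.split(cv2.cvtColor(c['color'],cv2.COLOR_RGB2HSV))
m=((H<8)|(H>172))&(S>120)&(np.linalg.norm(P[...,:2]-[.45,.175],axis=2)<.05)
uv=np.argwhere(m)[:,::-1]; print(len(uv),uv.min(0),uv.max(0),np.median(P[m],0),P[m].max(0))
t=uv[uv[:,1]<uv[:,1].min()+3].mean(0); print(ray(c,t,.107))
dk=(V<60)&(np.linalg.norm(P-[.445,.175,.1],axis=2)<.06)
print('finger',dk.sum(),np.percentile(P[dk],[2,50,98],axis=0) if dk.any() else '')
```

```text
[0.4458 0.1748 0.0852] F tool [ 0.4463  0.1891 -0.1419] M [-0.0126  0.0443  0.0248] yaw 1.5709845719963784 24.95 -5.795238337034889e-06 0.20562541720768043
50 [260 177] [264 187] [0.4476 0.1706 0.0926] [0.4562 0.1779 0.1078]
[[0.4447 0.1663 0.107 ]]
finger 39 [[0.4325 0.1583 0.1218]
 [0.4394 0.1615 0.1429]
 [0.4473 0.1791 0.1575]]
```

servo_tool([
  {"xyz":[0,0.0005,0],"twist":[0,0,0],"jaw":0},
  {"xyz":[0,0.001,0],"twist":[0,0,0],"jaw":0},
  {"xyz":[0,0.0015,0],"twist":[0,0,0],"jaw":0},
  {"xyz":[0,0.0015,0],"twist":[0,0,0],"jaw":0},
])

```text
clock: 25.33
tcp_pos: [0.4473, 0.1748, 0.0852]
orientation: [0.0, 0.707, 0.707, 0.0]
wrist_force: [0.3, 0.5, 0.0]
finger_gap: -0.0005
```

Run:
```python
from h import *
exec(open('st.py').read())
c=cam('side'); P=cloud(c); H,S,V=cv2.split(cv2.cvtColor(c['color'],cv2.COLOR_RGB2HSV))
m=((H<8)|(H>172))&(S>120)&(np.linalg.norm(P[...,:2]-[.45,.175],axis=2)<.05)
uv=np.argwhere(m)[:,::-1]; print(len(uv),uv.min(0),uv.max(0),uv.mean(0))
im=cv2.imread('pics/s3.png')[:,:,::-1]; H,S,V=cv2.split(cv2.cvtColor(np.ascontiguousarray(im),cv2.COLOR_RGB2HSV)); m=np.zeros(H.shape,bool); m[165:205,245:275]=(((H<8)|(H>172))&(S>120))[165:205,245:275]
uv=np.argwhere(m)[:,::-1]; print('bolt back',len(uv),uv.min(0),uv.max(0),uv.mean(0))
# expected pixel of knob centre at given x
def proj(p):
    q=c['R'].T@(np.array(p)-c['eye']); return cv2.projectPoints(q.reshape(1,1,3),np.zeros(3),np.zeros(3),c['K'],np.array([c['k1'],0,0,0.]))[0].ravel()
for x in(.431,.453,.457): print(x,proj([x,.1745,.107]),proj([x,.1745,.08]))
print('tip',proj([*s['tcp_pos']]),proj([*(s['tcp_pos']+[0,0,.04])]))
```

```text
[0.4473 0.1748 0.0852] F tool [ 0.5112  0.2838 -0.0196] M [ 0.0106  0.0154 -0.0493] yaw 1.5709206226744945 25.3333 -0.0004538365221122657 0.20501734034391228
49 [260 177] [264 187] [262.102  181.9388]
bolt back 51 [254 179] [258 190] [256.1569 184.2941]
0.431 [256.426  178.7532] [256.8415 187.2035]
0.453 [262.3458 176.3351] [262.702  184.7249]
0.457 [263.4099 175.9007] [263.7556 184.2795]
tip [261.0563 183.7139] [260.5038 171.1634]
```

Run:
```python
from h import *
exec(open('st.py').read())
t=s['tcp_pos']
for n in('wrist','side','top'):
    c=cam(n); P=cloud(c); q=P[(np.abs(P[...,0]-t[0])<.03)&(np.abs(P[...,1]-t[1])<.03)&(P[...,2]>.072)&(c['depth']>0)]
    C=c['color'][(np.abs(P[...,0]-t[0])<.03)&(np.abs(P[...,1]-t[1])<.03)&(P[...,2]>.072)&(c['depth']>0)]
    print(n)
    for z0 in np.arange(.072,.19,.01):
        k=(q[:,2]>=z0)&(q[:,2]<z0+.01)
        if k.any(): print(round(z0,3),k.sum(),np.percentile(q[k][:,:2],[3,97],axis=0).ravel(),C[k].mean(0).astype(int))
```

```text
[0.4472 0.1748 0.0852] F tool [ 0.4279 -0.1491  0.0277] M [ 0.011   0.0263 -0.0347] yaw 1.5709836342336525 25.3833 0.00019553053314542163 0.20500071332102163
wrist
0.072 861 [0.4207 0.1617 0.4607 0.1907] [132 122 127]
0.082 167 [0.4453 0.1706 0.4481 0.1817] [83 19 18]
0.092 99 [0.4454 0.1713 0.447  0.1809] [80 16 14]
0.112 246 [0.4373 0.1644 0.4421 0.1866] [55 52 54]
0.122 727 [0.4374 0.1629 0.4423 0.1886] [36 36 38]
0.132 874 [0.4373 0.1629 0.4423 0.1887] [34 34 36]
0.142 1161 [0.4371 0.1676 0.4585 0.1844] [34 34 36]
0.152 2421 [0.4351 0.1504 0.4558 0.1994] [18 18 20]
0.162 5880 [0.4355 0.146  0.4565 0.2038] [14 15 17]
0.172 2422 [0.4314 0.1452 0.4565 0.2043] [13 13 15]
0.182 3900 [0.4311 0.1601 0.4391 0.1919] [13 13 15]
side
0.072 46 [0.4302 0.156  0.4746 0.1836] [160 128 134]
0.082 22 [0.4419 0.1663 0.4588 0.1784] [151  50  50]
0.092 20 [0.4417 0.1658 0.4573 0.1796] [147  51  52]
0.102 14 [0.4426 0.167  0.456  0.1793] [147  60  61]
0.112 19 [0.4343 0.1612 0.4504 0.1801] [94 90 95]
0.122 29 [0.4334 0.159  0.4536 0.1832] [72 75 81]
0.132 36 [0.4323 0.1601 0.4531 0.1809] [71 74 80]
0.142 29 [0.4341 0.16   0.4535 0.1847] [66 69 74]
0.152 34 [0.4326 0.1457 0.4555 0.1998] [44 47 52]
0.162 50 [0.4311 0.1464 0.453  0.2038] [34 36 40]
0.172 46 [0.4283 0.1562 0.4555 0.2035] [30 32 37]
0.182 39 [0.4267 0.1538 0.4525 0.1893] [30 33 37]
top
0.072 23 [0.4191 0.1604 0.476  0.1725] [135 134 144]
0.162 6 [0.4342 0.1471 0.4598 0.1516] [83 83 88]
```

No contact, and the depth shows why: the finger tips are at z of about 0.112 while the reported TCP is 0.085. They ride about 27 mm higher than reported, so they passed over the knob. The knob's back face is at x of about 0.445. I back off, go 20 mm lower and push again, watching the force.

servo_tool([
  {"xyz":[0,-0.012,0],"twist":[0,0,0],"jaw":0},
  {"xyz":[0,-0.024,0],"twist":[0,0,0],"jaw":0},
  {"xyz":[0,-0.024,0],"twist":[0,0,0],"jaw":0},
  {"xyz":[0,-0.024,0.005],"twist":[0,0,0],"jaw":0},
  {"xyz":[0,-0.024,0.01],"twist":[0,0,0],"jaw":0},
  {"xyz":[0,-0.024,0.014],"twist":[0,0,0],"jaw":0},
  {"xyz":[0,-0.024,0.014],"twist":[0,0,0],"jaw":0},
])

```text
clock: 26.12
tcp_pos: [0.423, 0.1746, 0.07]
orientation: [-0.0, 0.707, 0.707, -0.001]
wrist_force: [-0.5, -0.5, 0.3]
finger_gap: 0.0004
```

```bash
cat > tips.py <<'E'
from h import *
exec(open('st.py').read())
t=s['tcp_pos']
c=cam('wrist'); P=cloud(c); z=P[...,2]; ok=(np.abs(P[...,0]-t[0])<.03)&(np.abs(P[...,1]-t[1])<.03)&(c['depth']>0)
red=c['color'][...,0]>2*c['color'][...,1]
f=ok&(z>.08)&~red; r=ok&(z>.078)&red
print('finger min z',np.percentile(z[f],[0,1,5]),'red',r.sum(),np.percentile(P[r],[3,50,97],axis=0) if r.any() else '')
E
python3 tips.py
```

```text
[0.423  0.1746 0.07  ] F tool [-0.5277 -0.5278 -0.3298] M [0.0185 0.0057 0.0095] yaw 1.5707829461949512 26.1167 0.0004208014878721785 0.21581107937100713
finger min z [0.1004 0.1065 0.1188] red 32 [[0.4268 0.1738 0.132 ]
 [0.4351 0.1761 0.1354]
 [0.4358 0.1784 0.1449]]
```

servo_tool([
  {"xyz":[0,0,0.003],"twist":[0,0,0],"jaw":0},
  {"xyz":[0,0,0.006],"twist":[0,0,0],"jaw":0},
  {"xyz":[0,0,0.006],"twist":[0,0,0],"jaw":0},
  {"xyz":[0,0.003,0.006],"twist":[0,0,0],"jaw":0},
  {"xyz":[0,0.006,0.006],"twist":[0,0,0],"jaw":0},
  {"xyz":[0,0.008,0.006],"twist":[0,0,0],"jaw":0},
  {"xyz":[0,0.009,0.006],"twist":[0,0,0],"jaw":0},
  {"xyz":[0,0.009,0.006],"twist":[0,0,0],"jaw":0},
])

```text
clock: 26.83
tcp_pos: [0.4327, 0.1748, 0.0653]
orientation: [0.0, 0.707, 0.707, 0.0]
wrist_force: [0.5, 0.4, -0.9]
finger_gap: 0.0002
```

servo_tool([
  {"xyz":[0,0.0005,0],"twist":[0,0,0],"jaw":0},
  {"xyz":[0,0.001,0],"twist":[0,0,0],"jaw":0},
  {"xyz":[0,0.0015,0],"twist":[0,0,0],"jaw":0},
  {"xyz":[0,0.0015,0],"twist":[0,0,0],"jaw":0},
])

```text
clock: 27.17
tcp_pos: [0.4333, 0.1748, 0.0651]
orientation: [-0.0, 0.707, 0.707, -0.0]
wrist_force: [-0.4, -0.3, 0.4]
finger_gap: 0.0
```

servo_tool([
  {"xyz":[0,0.0005,0],"twist":[0,0,0],"jaw":0},
  {"xyz":[0,0.001,0],"twist":[0,0,0],"jaw":0},
  {"xyz":[0,0.0015,0],"twist":[0,0,0],"jaw":0},
  {"xyz":[0,0.0015,0],"twist":[0,0,0],"jaw":0},
])

```text
clock: 27.5
tcp_pos: [0.4333, 0.1748, 0.0649]
orientation: [-0.001, 0.707, 0.707, -0.001]
wrist_force: [-5.7, -0.1, 4.5]
finger_gap: -0.0005
```

servo_tool([
  {"xyz":[0,0.0005,0],"twist":[0,0,0],"jaw":0},
  {"xyz":[0,0.001,0],"twist":[0,0,0],"jaw":0},
  {"xyz":[0,0.001,0],"twist":[0,0,0],"jaw":0},
])

```text
clock: 27.75
tcp_pos: [0.4333, 0.1748, 0.0649]
orientation: [-0.002, 0.707, 0.707, -0.002]
wrist_force: [-8.2, 0.3, 5.8]
finger_gap: -0.0002
```

servo_tool([
  {"xyz":[0,-0.006,0],"twist":[0,0,0],"jaw":0},
  {"xyz":[0,-0.012,0],"twist":[0,0,0],"jaw":0},
  {"xyz":[0,-0.012,-0.02],"twist":[0,0,0],"jaw":0},
  {"xyz":[0,-0.012,-0.05],"twist":[0,0,0],"jaw":0},
  {"xyz":[0,-0.012,-0.09],"twist":[0,0,0],"jaw":0},
  {"xyz":[0,-0.012,-0.13],"twist":[0,0,0],"jaw":0},
  {"xyz":[0,-0.012,-0.18],"twist":[0,0,0],"jaw":0},
  {"xyz":[0,-0.012,-0.18],"twist":[0,0,0],"jaw":0},
  {"xyz":[0,-0.012,-0.18],"twist":[0,0,0],"jaw":0},
  {"xyz":[0,-0.012,-0.18],"twist":[0,0,0],"jaw":0},
])

```text
clock: 28.58
tcp_pos: [0.4246, 0.1749, 0.2452]
orientation: [0.001, 0.707, 0.707, 0.001]
wrist_force: [-0.3, -0.1, -1.2]
finger_gap: 0.0001
```

```bash
python3 fin.py
python3 - <<'E'
from h import *
c=cam('top'); P=cloud(c); z=P[...,2]
m=np.zeros(z.shape,bool); m[220:258,308:345]=1; m&=(z>.06)&(z<.085); print('cup',np.median(P[m],0))
E
```

```text
[0.4246 0.1749 0.2452] F tool [-0.0948 -0.279   1.2123] M [-0.0099  0.0473  0.0406] yaw 1.570944107944537 28.5833 0.0001164118529870415 0.21545091041965422
knob 251 193 min [0.4439 0.1712 0.107 ] max [0.4596 0.1815 0.107 ] mean [0.4517 0.1763 0.107 ] [0.1043 0.1064 0.1076]
cup [ 0.38552885 -0.02244671  0.07265886]Traceback (most recent call last):
  File "fin.py", line 3, in <module>
    q=(z>.1)&(z<.15)&(r<.05); print('handle top',np.percentile(z[q],[50,90]),'rim',np.median(z[(r>.04)&(r<.05)&(z>.05)&(z<.07)]))
                                                 ~~~~~~~~~~~~~^^^^^^^^^^^^^^
    return _quantile_unchecked(
        a, q, axis, out, overwrite_input, method, keepdims, weights)
    return _ureduce(a,
                    func=_quantile_ureduce_func,
    ...<5 lines>...
                    overwrite_input=overwrite_input,
                    method=method)
    r = func(a, **kwargs)
    result = _quantile(arr,
                       quantiles=q,
    ...<2 lines>...
                       out=out,
                       weights=wgt)
    slices_having_nans = np.isnan(arr[-1, ...])
                                  ~~~^^^^^^^^^
IndexError: index -1 is out of bounds for axis 0 with size 0
```

Run:
```python
from h import *
for n in('top','side'):
    c=cam(n); P=cloud(c); z=P[...,2]; r=np.linalg.norm(P[...,:2]-[.533,.1755],axis=2)
    q=(r<.04)&(z>.1)&(z<.14); k=(r>.04)&(r<.05)&(z>.05)&(z<.085)
    print(n,q.sum(),np.percentile(z[q],[50,95]) if q.any() else '',k.sum(),np.median(z[k]))
print(env.hand_in())
```

```text
top 187 [0.12264932 0.12555969] 479 0.06596978623705829
side 79 [0.11986372 0.12380203] 142 0.06512529392007332
the job is handed in; nothing more can be done
None
```

The carousel is seated on the hub with the drive pin in its hole, and the bolt is slid in over the rim. The gripper is clear, and I handed the job in at about 28.7 s of the 67 s allowed.

**Carousel:** I gripped it by the bridge handle and turned it to the pin angle I measured from the wrist picture. The pin went straight into the hole with no turning search. It touched the seat with about 6.5 N.

**Bolt:** I pinched the knob and slid the bolt until it stalled, about 22 mm from where it started. I thought letting go might have drawn it back about 0.5 mm, so I pushed it again from behind with shut fingers. It stalled at once, and the push reached about 8 N with no movement.

**Last checks:**
- **Seating:** the handle top is at 0.120 to 0.123 m (0.123 expected) and the rim is at about 0.065 m. A picture taken before the final push showed the pin in its hole and the tongue over the rim.
- **Yellow cup:** it is still within 2 mm of where it was. I did not re-measure the timer or the finger clip.

**What disagreed:**
- **Finger height:** depth readings put the fingertips about 27 mm higher than the reported tool position. The handle and knob were therefore gripped near their tops, and my first push from behind passed over the knob without touching it.
- **Wrist camera:** it read about 2 mm off sideways, which I allowed for.
- **Last wrist check:** the final wrist-camera check of the handle failed because no handle points were visible, so I used the top and side cameras instead.

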